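# Pry the spring clip off a wheel axle with a hooked pick

### The job

The worn tilt wheel has to come off its axle: pick up the hooked pick, set its tip in the window behind the bow of the spring clip, lightly down on the wheel's face, and pry the clip gently out of the axle's groove, without digging the pick into the wheel or axle and without yanking the clip so that it flies away. Draw the clip right off the axle with the pick alone, not the fingers, and leave it lying on the wheel or close beside it. Then lay the pick flat on the bench top, clear of the wheel and its panel, and leave the other tools where they are.

Things in the scene. Friction and masses are not known exactly. Their poses are not given: they have to be found in the camera images.
- axle (a point): Upright steel stub axle, 20 mm in diameter, on which the tilt wheel lies flat. The point is on its centre line, level with the wheel's flat upper face, 66 mm above the bracket's origin. The groove (16 mm in diameter, 3 mm high) begins at this level; above it the axle's 20 mm head ends 10 mm above this point. z is up the axle. The axle does not move.
- bracket: Fixed: wooden panel 210 x 190 x 18 mm clamped to the bench on thin battens, steel plate, axle, wheel (100 mm in diameter; it can turn). Origin on the axle's centre line at the panel's underside, 1 to 13 mm above the bench; +x points to the panel edge with the clamp, 90 to 150 mm from the axle, 115 mm high. Wheel and axle mark if the pick presses on them with over 8 N.
- clip_mid (a point): Flat spring-steel clip, an open ring 38 mm in diameter, 2 mm thick, in the axle's groove and flat on the wheel's face; it can turn on the axle. The point is the ring's centre, 1 mm above the wheel's face. -x points to the middle of the closed bow, +x to the open mouth between the two sprung jaws, z up. It is off the axle once its centre is over 20 mm from the axle's.
- clip_bow (a point): Middle of the round inner edge of the clip's bow (4 mm wide), 15 mm from the ring's centre; axes as the clip's. Between it and the axle's head, 5 mm away towards +x, is a window open from above, 18 mm wide (y). Stiff with old grease, it is drawn level along -x at a few mm/s: the jaws spread and let go after 5 to 9 mm at about 8 to 14 N; faster takes more force (over 20 N is a yank) and lets it fly.
- pick_handle (a point): Hooked pick, 147 mm long, about 70 g, lying flat on the bench. The point is the centre of its black flat-sided handle, 100 mm long (x), 20 mm wide (y), 24 mm high (z), 12 mm above the bench. +x points to the hook, y across the flat sides, z up. A 4 mm steel shank runs from the handle to the hook, 1 mm above this point's level.
- pick_tip (a point): Very end (underside) of the pick's hook, a round-ended 3 mm wire bent square down from the shank; 95 mm ahead of and 11 mm below the handle's centre, 12 mm below the shank's centre line. Axes as the handle's. It slips up over the bow's round edge when pulled unless it rests on the wheel's face with a few newtons (3 to 5 N), kept up while pulling.
- chisel: Bystander: chisel with wooden handle, 300 mm long, lying on the bench; origin under the middle of the handle, x along it to the blade.
- mallet: Bystander: black rubber mallet; origin under its head (64 x 100 x 64 mm), its handle reaches 285 mm to the body's -x.
- screwdriver: Bystander: screwdriver, 205 mm long; origin under its black handle, x along it to the blade.
Not all that is in view belongs to the job. What is shaped like the part that bears pick_handle but pink or turquoise is not meant.

How it is judged:
By the outcome, as a careful person would: the job done as asked, in the order asked, and still so for the second after the job is handed in, with the robot touching nothing.
It also fails if it takes over 58 s, if anything falls off the work surface, if the arm or the gripper's body presses on something with over 40 N, if the wrist force passes 120 N, or if a joint passes its speed limit or range.

### The arm

A 6-joint arm with a two-finger parallel gripper is mounted at the origin on the work surface. World frame = base frame: x ahead of the robot, y to its left, z up, the work surface at z = 0. Lengths are in m, angles in rad, forces in N, time in s.
With the tool pointing down it reaches from about 0.35 to 0.775 m from the base axis. Payload 5.5 kg.
Tool frame: the origin (TCP) lies between the finger pads; the fingertips stand env.nose_length ahead of it and the grasp point (between the pads) lies 8 mm behind it (env.nose_length is the distance from the TCP to the fingertips, in m); z points along the fingers, y is the direction in which the jaws open and shut (so a half turn about z gives the same grasp; the last joint's range is limited). The gripper opens to 85 mm and grips with 20 to 120 N. Pads are 22 mm wide; open, the fingers measure 114 mm over their backs; the gripper's body (76 mm by 85 mm) begins 54 mm behind the grasp point. The pads swing forward as they close: fully open they stand 13 mm farther back than shut.
Start: joints at [1.196, 0.313, 0.046, 1.304, 0, 1.431], TCP at [0.134, 0.559, 0.212] pointing down, gripper open.
Joint ranges: [-2.76, 2.76], [-0.86, 1.69], [-1.03, 1.26], [-2.2, 2.34], [-1.47, 1.5], [-3.14, 3.14]. Speed limits (rad/s): [2.57, 2.57, 3.14, 3.14, 3.14, 3.14].

### API

Orientations are given as a unit quaternion [w, x, y, z].
In Python, from workcell import env gives the robot as it stands. The module is installed in compiled form; this text tells all that it offers.
- The arm moves only by the shell command python3 -m creep 'ROWS' [FORCE]. ROWS is a JSON object of lists of equal length, an entry for each row: "hand": the finger opening in mm, from 0 to 85.4; "delta_pos": the shift along the tool's x, y, z scaled (see below), a list of three; "turn": the turn about the tool's z scaled (see below). In form: {"hand": [hand, ...], "delta_pos": [[dx, dy, dz], ...], "turn": [turn, ...]}. A call has exactly 5 rows; each row shifts and turns the commanded pose from where the row before left it, along the tool's axes as they then stand; what a row does not reach is not made up. The controller multiplies each number of a shift by 0.8 m and each number of a turn by 5 degrees. A row lasts 1/12 s, in which the tool goes at most 41.7 mm and 7.16 degrees, less where a joint would pass 70% of its speed; a pose out of reach is approached as far as the arm can. A call with a number of a shift or a turn outside -1 to 1 is refused whole. A call with a gripper value outside its range is refused whole. The fingers move at their own pace and stop on an object; FORCE is the grip in N (left out, the last holds). Time passes only in rows, so rows that do not move let the fingers close, or fill a call up. It gives the time, the measured TCP pose, the force and the opening at its end, in the units of the state.
- env.get_state(): the state, without advancing time (a new reading comes with each control period).
- env.read_camera(name): name is "scene" or "top" or "wrist"; returns a dict with "pixels" (420x560x3 uint8, red, green, blue), "depth" (420x560 float32, m along the optical axis (not along the pixel's ray), 0 where there is no reading), "fx", "fy", "cx", "cy" (pixels), "origin" and "orientation" of the camera in the world. Camera axes: x right, y down, z forward; pixel columns grow to the right and rows downward; lengths in m; the calibration is good to about 2 mm. A picture is of the moment at which its call begins.
- env.hand_in(): hands the job in, once; it reports no verdict.
Trained networks look in the newest picture that a camera, given by its name, has taken for a name from the list of things; names that differ only in an ending like _2 or _b are one class to them, and where a whole thing is asked for, a point or a joint stands for the part that bears it (a point fixed in the world has none). Each returns a list of dicts, best first, with "score" (0 to 1); they miss things now and then, are a little off and sometimes report something else, mostly with a low value. They report only what shows in the picture. A call takes as long as a camera call. They do not tell look-alikes from the thing itself.
- env.find_in(camera, target): "location" ([row, column] in pixels, amid what is visible of it).
- env.pinpoint(camera, target): "location" ([row, column] in pixels: a listed point, or the origin of a listed thing).
The state is a dict: "clock": time; "joint_pos": joint angles; "qvel": joint speeds; "tau": joint torques, N m; "tcp_pos": TCP position; "orientation": TCP orientation; "wrist_force": force on the tool from outside, world axes, zero at the start; "ft_torque": the same for the moment, N m; "finger_gap": finger opening in m.
Only numpy, scipy, OpenCV 4.12 (cv2) and the standard library are available. Lean on these libraries where they do the work, as an engineer would, in place of code of your own. Each camera call takes 0.05 s, during which the arm holds its last target.

## Working session

There is one attempt and no reset: what is moved stays moved. The work goes in short steps, Python scripts to look and compute and a shell command to move; the robot and the scene stay as the last step left them, time stands still between calls to the robot, and variables do not carry over. Pictures are saved under pics/ and viewed, and the job is handed in when it is done.

```bash
mkdir -p pics; cat > h.py <<'E'
import numpy as np,cv2
from scipy.spatial.transform import Rotation as R
from workcell import env
def cam(n,save=None):
    c=env.read_camera(n)
    if save: cv2.imwrite('pics/'+save,cv2.cvtColor(c['pixels'],cv2.COLOR_RGB2BGR))
    return c
def q2R(q): return R.from_quat([q[1],q[2],q[3],q[0]]).as_matrix()
def ray(c,r,col):
    d=np.array([(col-c['cx'])/c['fx'],(r-c['cy'])/c['fy'],1.0])
    return np.array(c['origin']),q2R(c['orientation'])@d
def pt(c,r,col,z=None):
    o,d=ray(c,r,col)
    if z is None:
        s=c['depth'][int(round(r)),int(round(col))]
    else: s=(z-o[2])/d[2]
    return o+s*d
def proj(c,p):
    v=q2R(c['orientation']).T@(np.array(p)-np.array(c['origin']))
    return v[1]/v[2]*c['fy']+c['cy'],v[0]/v[2]*c['fx']+c['cx']
E
python3 - <<'E'
from h import *
np.set_printoptions(precision=4,suppress=True)
s=env.get_state();print(s['clock'],s['tcp_pos'],s['orientation'],s['finger_gap'],env.nose_length)
for n in ['scene','top']:
    c=cam(n,n+'1.png')
    print(n,c['origin'],c['orientation'],c['fx'])
    for t in ['axle','clip_mid','clip_bow','pick_handle','pick_tip','bracket','chisel','mallet','screwdriver']:
        for d in env.pinpoint(n,t)[:3]:
            l=d['location'];print(t,round(d['score'],2),np.round(l,1),pt(c,*l))
E
```

```text
0.0 [0.1336 0.5587 0.2111] [-0.0002  0.1171  0.9931 -0.0009] 0.0855860914991149 0.011
scene [1.3179 0.2739 0.8871] [-0.2478  0.5287  0.74   -0.334 ] 484.1511989059977
axle 0.58 [266.3 268.5] [0.6268 0.0166 0.0862]
clip_mid 0.6 [263.7 267.6] [0.6193 0.0117 0.0853]
clip_bow 0.6 [259.4 268.5] [0.5969 0.0057 0.0748]
pick_handle 0.77 [239.  326.2] [ 0.4064  0.0981 -0.0047]
pick_handle 0.72 [222.6 401.8] [0.3015 0.2783 0.0185]
pick_handle 0.65 [267.9 378.5] [0.4883 0.2483 0.0216]
pick_tip 0.86 [224.2 355.8] [ 0.3283  0.1605 -0.    ]
pick_tip 0.73 [298.2 371.6] [0.5711 0.2495 0.0043]
pick_tip 0.62 [246.5 430. ] [ 0.3424  0.3617 -0.0057]
bracket 0.56 [284.4 271.3] [0.6609 0.0354 0.0696]
chisel 0.93 [223.7 171.8] [ 0.5091 -0.2993  0.018 ]
chisel 0.61 [265.5 268. ] [0.626  0.0152 0.0875]
mallet 0.65 [302.9 461. ] [0.5678 0.436  0.0604]
screwdriver 0.75 [224.5 131.7] [ 0.5407 -0.4028  0.0109]
top [0.3656 0.0047 1.4271] [ 0.0281 -0.7046  0.7084 -0.0316] 493.26160827903163
axle 0.82 [155.1 271.7] [0.6142 0.0213 0.0888]
axle 0.24 [207.6 195.5] [0.4757 0.2397 0.0255]
clip_mid 0.57 [149.6 275.5] [0.6318 0.0109 0.0771]
clip_bow 0.54 [159.5 275.1] [0.6023 0.0121 0.0866]
pick_handle 0.74 [272.6 178.3] [0.2922 0.287  0.0228]
pick_handle 0.66 [226.5 240.3] [0.4212 0.1122 0.0239]
pick_handle 0.63 [210.  192.7] [0.4692 0.2485 0.0206]
pick_tip 0.77 [249.  155.9] [0.3588 0.3559 0.0037]
pick_tip 0.62 [251.8 227.6] [0.3497 0.1489 0.0153]
pick_tip 0.52 [171.2 191.1] [0.5836 0.257  0.0041]
bracket 0.98 [155.4 278.5] [0.6127 0.0027 0.0917]
bracket 0.74 [160.6 275.7] [0.6007 0.0105 0.0781]
bracket 0.65 [154.7 272.4] [0.6153 0.0194 0.0889]
chisel 0.83 [199.6 383.8] [ 0.4959 -0.2978  0.0243]
mallet 0.81 [195.  120.7] [0.5087 0.4406 0.0647]
screwdriver 0.89 [187.4 421.7] [ 0.5296 -0.4052  0.0317]
screwdriver 0.58 [156.2 273.7] [0.6116 0.0159 0.0862]
```

View pics/scene1.png

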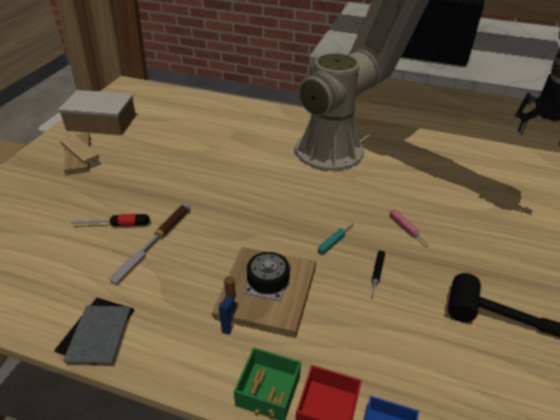

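View pics/top1.png

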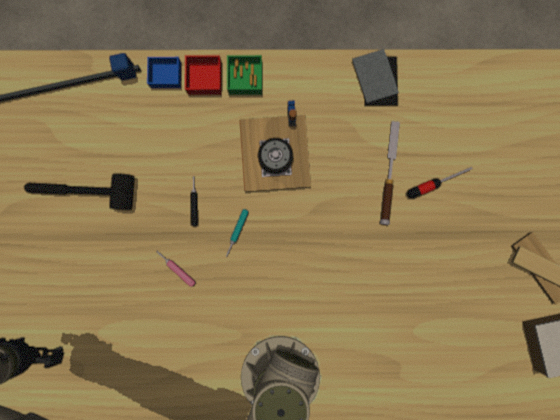

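```bash
python3 - <<'E'
import cv2,numpy as np
a=cv2.imread('pics/scene1.png');b=cv2.imread('pics/top1.png')
A=cv2.resize(a[200:330,290:450],(640,520),interpolation=cv2.INTER_CUBIC)
cv2.imwrite('pics/cropA.png',A)
B1=cv2.resize(a[220:320,220:320],(400,400),interpolation=cv2.INTER_CUBIC)
B2=cv2.resize(b[105:205,225:325],(400,400),interpolation=cv2.INTER_CUBIC)
cv2.imwrite('pics/cropB.png',np.hstack([B1,B2]))
E
```

```text
(no output)
```

View pics/cropA.png

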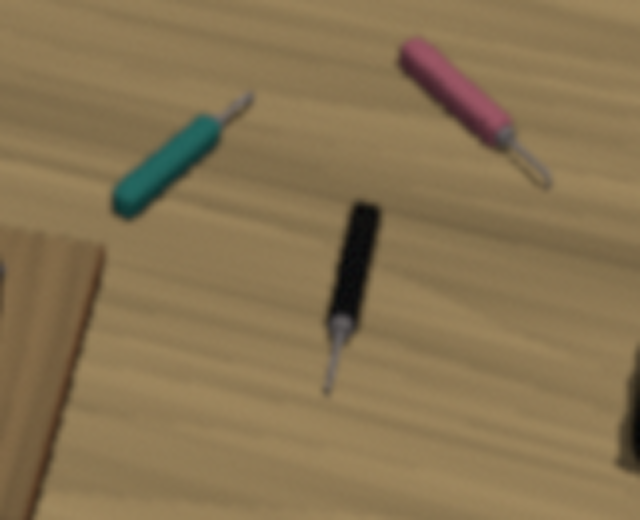

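View pics/cropB.png

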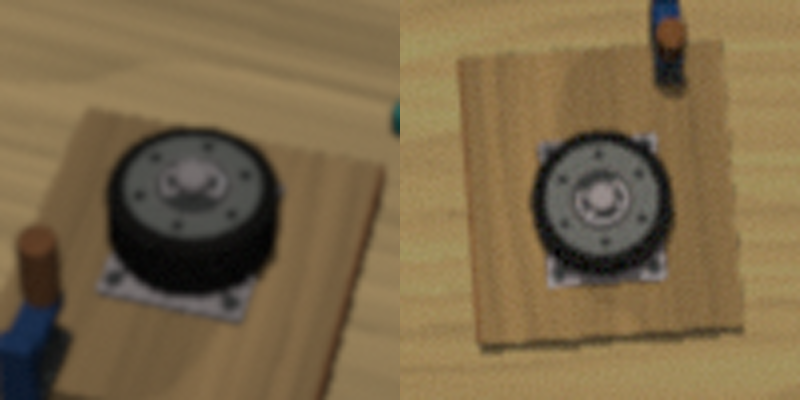

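The scene picture shows three pick-shaped things: black at (268,378), turquoise at (239,326) and pink at (222,402). In the top view they are at (209,193), (227,240) and (273,178). The pick is the black one, and the crop shows its black handle with the steel hook towards +x. The clip is too small to make out here, so I need the wrist camera for it.

```bash
python3 - <<'E'
from h import *
np.set_printoptions(precision=4,suppress=True)
c=cam('top');p=c['pixels'].astype(int)
m=(p.max(2)<60);m[:190]=0;m[240:]=0;m[:,:180]=0;m[:,210:]=0
ys,xs=np.nonzero(m);print(len(ys),ys.min(),ys.max(),xs.min(),xs.max())
P=np.array([pt(c,y,x,0.02) for y,x in zip(ys,xs)])[:,:2]
mu=P.mean(0);w,v=np.linalg.eigh(np.cov((P-mu).T));print('handle',mu,np.sqrt(12*w),v[:,1])
(cx,cy),wh,a=cv2.minAreaRect(np.stack([xs,ys],1).astype(np.float32));print(pt(c,cy,cx,.02))
t=[pt(c,*d['location'],0.005) for d in env.pinpoint('top','pick_tip')[:4]];print(t)
c=cam('scene')
for n,z in (('pick_handle',.012),('pick_tip',.003),('axle',.073)):
  print(n,[pt(c,*d['location'],z) for d in env.pinpoint('scene',n)[:4]])
# heights
c=cam('top')
for r,cc in((155,275),(155,262),(180,260),(125,255),(209,194)): print(r,cc,pt(c,r,cc))
cam('wrist','w1.png')
E
```

```text
213 192 225 191 197
handle [0.471  0.2455] [0.0184 0.0945] [-0.9995 -0.032 ]
[0.4735 0.2449 0.02  ]
[array([0.3616, 0.3559, 0.005 ]), array([0.3365, 0.1505, 0.005 ]), array([0.5803, 0.2539, 0.005 ])]
pick_handle [array([0.4241, 0.104 , 0.012 ]), array([0.2873, 0.2765, 0.012 ]), array([0.4773, 0.2443, 0.012 ])]
pick_tip [array([0.5642, 0.2491, 0.003 ]), array([0.3545, 0.1488, 0.003 ]), array([0.3426, 0.3586, 0.003 ])]
axle [array([0.6231, 0.0161, 0.073 ])]
155 275 [0.6154 0.0123 0.0836]
155 262 [0.6159 0.0482 0.082 ]
180 260 [0.5528 0.0556 0.0345]
125 255 [0.7133 0.0698 0.0294]
209 194 [0.4718 0.2441 0.0243]
```

View pics/w1.png

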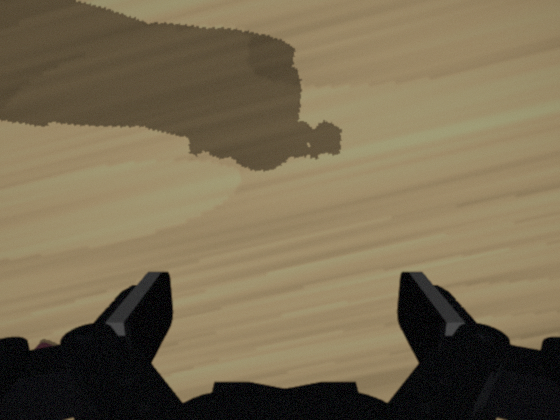

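```bash
python3 -m creep '{"hand":[85,85,85,85,85],"delta_pos":[[-0.04,-0.028,0],[-0.04,-0.028,0],[-0.04,-0.028,0],[-0.04,-0.028,0],[-0.04,-0.028,0]],"turn":[0,0,0,0,0]}'; python3 -m creep '{"hand":[85,85,85,85,85],"delta_pos":[[-0.04,-0.028,0],[-0.04,-0.028,0],[-0.04,-0.028,0],[-0.04,-0.028,0],[-0.04,-0.028,0]],"turn":[0,0,0,0,0]}'; python3 -m creep '{"hand":[85,85,85,85,85],"delta_pos":[[-0.04,-0.028,0],[-0.04,-0.028,0],[0,0,0],[0,0,0],[0,0,0]],"turn":[-1,-1,-1,0,0]}'
python3 - <<'E'
from h import *
np.set_printoptions(precision=4,suppress=True)
c=cam('wrist','w2.png');s=env.get_state();print(s['clock'],s['tcp_pos'],q2R(s['orientation']),s['joint_pos']);print(c['origin'],q2R(c['orientation']))
for n,z in (('pick_handle',.012),('pick_tip',.003),('axle',.073),('clip_mid',.073),('clip_bow',.073)):
  print(n,[(round(d['score'],2),d['location'],pt(c,*d['location'],z)) for d in env.pinpoint('wrist',n)[:3]])
E
```

```text
clock: 1.82
tcp_pos: [0.2641, 0.4118, 0.2121]
orientation: [0.0, 0.117, 0.993, 0.0]
wrist_force: [1.1, 0.1, 0.1]
finger_gap: 0.0852
clock: 2.23
tcp_pos: [0.3939, 0.2654, 0.2123]
orientation: [0.0, 0.117, 0.993, 0.0]
wrist_force: [0.5, 0.2, -0.1]
finger_gap: 0.0853
clock: 2.65
tcp_pos: [0.447, 0.2106, 0.2119]
orientation: [-0.0, -0.012, 1.0, 0.0]
wrist_force: [0.4, 0.2, 0.4]
finger_gap: 0.0853
2.7 [0.4466 0.2111 0.212 ] [[-0.9997 -0.0249 -0.0006]
 [-0.0249  0.9997  0.0002]
 [ 0.0006  0.0002 -1.    ]] [ 0.2786  0.1569 -0.1566  1.2579  0.0004  0.2537]
[0.3797 0.2095 0.3742] [[-0.0235  0.9633  0.2675]
 [ 0.9997  0.0223  0.0074]
 [ 0.0012  0.2676 -0.9635]]
pick_handle [(0.79, [207.1, 322.0], array([0.474 , 0.2491, 0.012 ])), (0.58, [155.3, 183.5], array([0.4261, 0.1147, 0.012 ]))]
pick_tip [(0.95, [79.0, 439.8], array([0.3511, 0.3532, 0.003 ])), (0.75, [287.3, 317.4], array([0.5657, 0.2496, 0.003 ]))]
axle []
clip_mid []
clip_bow [(0.73, [205.2, 322.3], array([0.4565, 0.2426, 0.073 ]))]
```

View pics/w2.png

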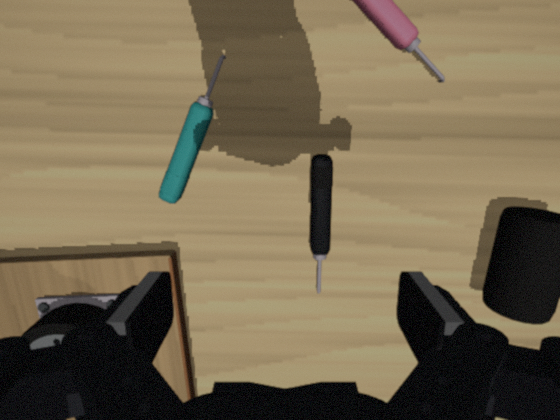

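The wrist view shows the black pick's handle at (207,322) and its hook tip at (290,318). The bracket is at lower left. I'll look at the clip from above before grasping.

```bash
python3 -m creep '{"hand":[85,85,85,85,85],"delta_pos":[[-0.03,-0.0355,0.0084],[-0.03,-0.0355,0.0084],[-0.03,-0.0355,0.0084],[-0.03,-0.0355,0.0084],[-0.03,-0.0355,0.0084]],"turn":[0,0,0,0,0]}'; python3 -m creep '{"hand":[85,85,85,85,85],"delta_pos":[[-0.03,-0.0355,0.0084],[-0.03,-0.0355,0.0084],[0,0,0],[0,0,0],[0,0,0]],"turn":[0,0,0,0,0]}'
python3 - <<'E'
from h import *
np.set_printoptions(precision=4,suppress=True)
c=cam('wrist','w3.png');s=env.get_state();print(s['clock'],s['tcp_pos'],s['wrist_force'])
for n,z in (('axle',.075),('clip_mid',.076),('clip_bow',.076)):
  for d in env.pinpoint('wrist',n)[:3]: print(n,round(d['score'],2),d['location'],pt(c,*d['location'],z),pt(c,*d['location']))
np.save('w3d.npy',c['depth'])
p=cv2.imread('pics/w3.png');r,cc=map(int,proj(c,[.615,.016,.08]));print(r,cc)
r0=max(0,r-75);c0=max(0,cc-100)
cv2.imwrite('pics/w3c.png',cv2.resize(p[r0:r0+150,c0:c0+200],(800,600),interpolation=cv2.INTER_CUBIC));print(r0,c0)
E
```

```text
clock: 3.37
tcp_pos: [0.5718, 0.0717, 0.1783]
orientation: [0.0, -0.014, 1.0, 0.0]
wrist_force: [0.6, -0.3, 0.2]
finger_gap: 0.0849
clock: 3.78
tcp_pos: [0.6199, 0.0173, 0.1646]
orientation: [-0.001, -0.014, 1.0, 0.0]
wrist_force: [-0.5, -0.2, -0.1]
finger_gap: 0.0851
3.8333 [0.6198 0.0178 0.1651] [ 0.0904  0.3655 -0.0593]
axle 0.87 [211.4, 274.5] [0.622  0.0112 0.075 ] [0.6179 0.0115 0.0898]
clip_bow 0.67 [184.8, 267.6] [0.6032 0.0062 0.076 ] [0.6023 0.0064 0.0806]
203 281
128 181
```

View pics/w3.png

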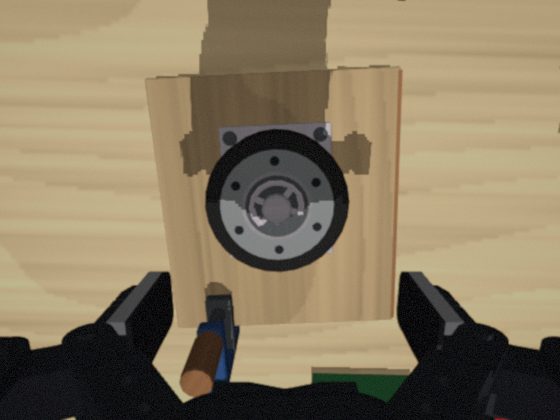

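View pics/w3c.png

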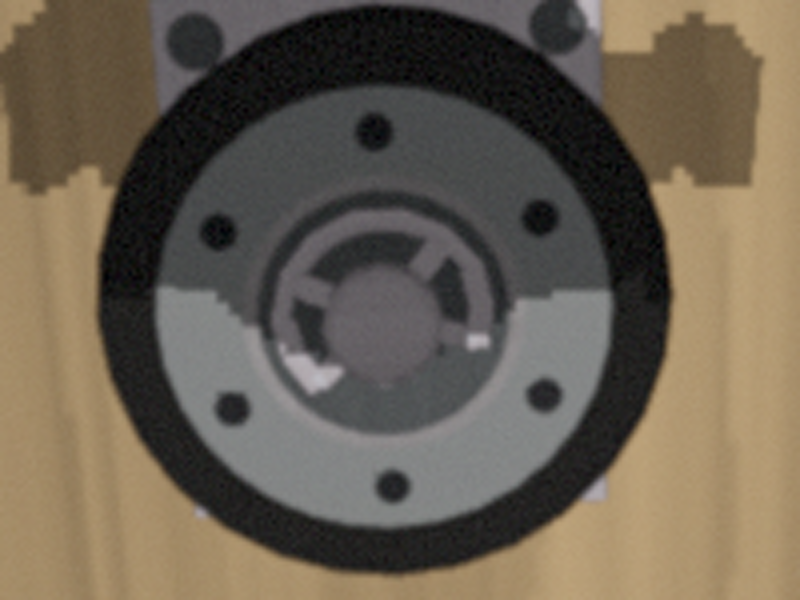

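The crop shows the clip clearly. The axle head is at (383,322) and the bow lies at the top (towards the robot). The window is under it at about (375,245) between lugs at (310,290) and (432,258), and the mouth opens downwards. Next I'll rectify the view to get its yaw and height.

```bash
python3 - <<'E'
from h import *
np.set_printoptions(precision=4,suppress=True)
c=cam('wrist');print(c['fx'],c['cx'],c['cy'],env.get_state()['clock'])
D=c['depth']
# heights
o=np.array(c['origin']);M=q2R(c['orientation'])
v,u=np.mgrid[0:420,0:560]
X=np.stack([(u-c['cx'])/c['fx'],(v-c['cy'])/c['fy'],np.ones_like(D)],-1)*D[...,None]@M.T+o
np.save('X.npy',X)
ctr=np.array([.6175,.0115])
r=np.hypot(X[...,0]-ctr[0],X[...,1]-ctr[1])
for a,b in((0,.007),(.021,.030),(.03,.038),(.042,.048),(.055,.07)):
    z=X[...,2][(r>a)&(r<b)&(D>0)];print(a,b,len(z),np.percentile(z,[10,50,90]))
zf=float(np.median(X[...,2][(r>.022)&(r<.037)]))
# rectify at clip top plane
def rect(z,name):
    S=800;sc=10000 # px/m -> 80 mm
    g=np.array([[proj(c,[.6175+ (0.03-0.0001*i),.0115+(0.04-0.0001*j),z]) for j in range(0,800,8)] for i in range(0,600,8)],np.float32)
    g=cv2.resize(g,(800,600),interpolation=cv2.INTER_LINEAR)
    im=cv2.remap(cv2.imread('pics/w3.png'),g[...,1],g[...,0],cv2.INTER_CUBIC);cv2.imwrite('pics/'+name,im)
print(zf);rect(zf+.002,'rect1.png')
E
```

```text
378.71538224489166 284.6562689610759 212.34042345095875 4.0333
0 0.007 442 [0.0878 0.0888 0.2598]
0.021 0.03 7638 [0.0781 0.2635 0.2736]
0.03 0.038 10348 [0.0782 0.2234 0.2712]
0.042 0.048 7261 [0.0775 0.2214 0.266 ]
0.055 0.07 14179 [0.03   0.2327 0.2535]
0.23425769228793847
```

View pics/rect1.png

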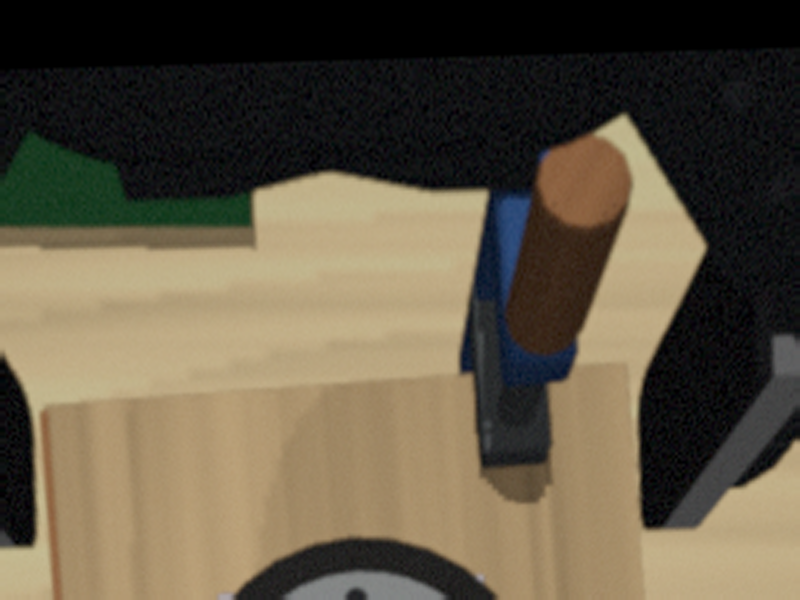

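Gripper pixels got into the height median. The 10th percentile gives a face height of about 0.078, so I'll use that.

```bash
cat >> h.py <<'E'
def rect(c,z,name,ctr=(.6175,.0115),img=None):
    g=np.array([[proj(c,[ctr[0]+0.03-0.0001*i,ctr[1]+0.04-0.0001*j,z]) for j in range(0,801,8)] for i in range(0,601,8)],np.float64)
    from scipy.ndimage import zoom
    g=np.stack([zoom(g[...,k],(600/76*1.0,800/101),order=1,grid_mode=False)[:600,:800] for k in (0,1)],-1).astype(np.float32)
    im=cv2.remap(cv2.cvtColor(c['pixels'],cv2.COLOR_RGB2BGR),g[...,1],g[...,0],cv2.INTER_CUBIC);cv2.imwrite('pics/'+name,im)
E
python3 - <<'E'
from h import *
X=np.load('X.npy');ok=X[...,2]<.1
r=np.hypot(X[...,0]-.6175,X[...,1]-.0115)
for a,b in((0,.007),(.021,.030),(.03,.038),(.042,.048),(.055,.07)):
    z=X[...,2][(r>a)&(r<b)&ok];print(a,len(z),np.percentile(z,[10,50,90]).round(4))
# tyre outline centre
m=ok&(X[...,2]>.07)&(r<.07);(cx,cy),rad=cv2.minEnclosingCircle((X[m][:,:2]*1000).astype(np.float32));print(cx,cy,rad)
mh=ok&(X[...,2]>.084)&(r<.015);print('head',X[mh].mean(0),mh.sum())
c=cam('wrist');rect(c,.080,'rect2.png')
E
```

```text
0 346 [0.0877 0.0885 0.0893]
0.021 3012 [0.0777 0.0786 0.0794]
0.03 3566 [0.0777 0.0785 0.0794]
0.042 3400 [0.0771 0.0781 0.0791]
0.055 6445 [0.0297 0.0306 0.035 ]
617.3424682617188 12.197425842285156 49.99549102783203
head [0.61683737 0.01241965 0.08819448] 695
```

View pics/rect2.png

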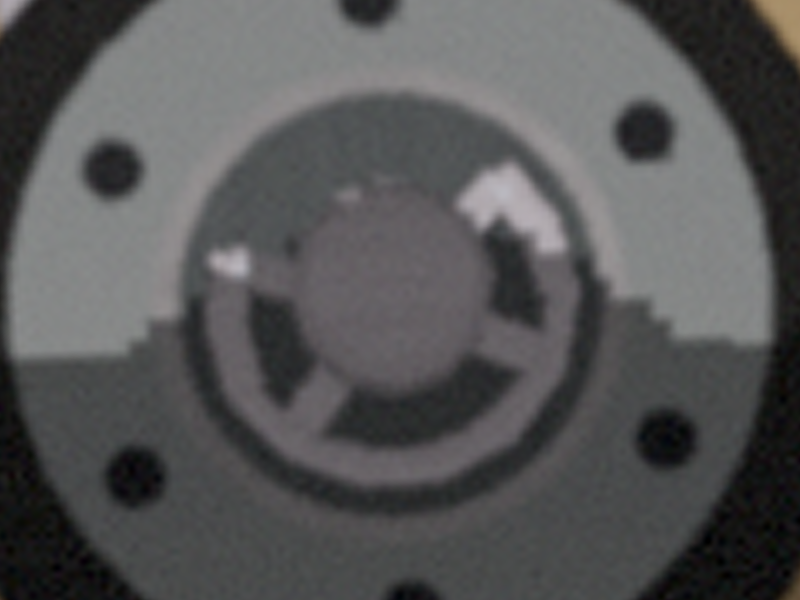

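The rectified view (0.1 mm/px) puts the ring centre at (392,297), which is (0.618, 0.012). That agrees with the wheel outline fit (0.6173, 0.0122, radius 50.0 mm). The face is at z = 0.0785. The lugs and jaw ends give a bow direction 18° to the right of down, so the clip's yaw is about +18°.

I'll grasp the pick with the hand turned half round so the wrist camera sits above the hook.

```bash
python3 -m creep '{"hand":[60,60,60,60,60],"delta_pos":[[0.0201,0.0417,0],[0.0201,0.0417,0],[0.0201,0.0417,0],[0.0201,0.0417,0],[0.0201,0.0417,0]],"turn":[0,0,0,0,0]}' 60; python3 -m creep '{"hand":[60,60,60,60,60],"delta_pos":[[0.0201,0.0417,0],[0.0201,0.0417,0],[0,0,0],[0,0,0],[0,0,0]],"turn":[0,0,-1,-1,-1]}';
python3 -m creep '{"hand":[60,60,60,60,60],"delta_pos":[[0,0,0],[0,0,0],[0,0,0],[0,0,0],[0,0,0]],"turn":[-1,-1,-1,-1,-1]}'
python3 -m creep '{"hand":[60,60,60,60,60],"delta_pos":[[0,0,0],[0,0,0],[0,0,0],[0,0,0],[0,0,0]],"turn":[-1,-1,-1,-1,-1]}'
python3 -m creep '{"hand":[60,60,60,60,60],"delta_pos":[[0,0,0],[0,0,0],[0,0,0],[0,0,0],[0,0,0]],"turn":[-1,-1,-1,-1,-1]}'
python3 -m creep '{"hand":[60,60,60,60,60],"delta_pos":[[0,0,0],[0,0,0],[0,0,0],[0,0,0],[0,0,0]],"turn":[-1,-1,-1,-1,-1]}'
python3 -m creep '{"hand":[60,60,60,60,60],"delta_pos":[[0,0,0],[0,0,0],[0,0,0],[0,0,0],[0,0,0]],"turn":[-1,-1,-1,-1,-1]}'
python3 -m creep '{"hand":[60,60,60,60,60],"delta_pos":[[0,0,0],[0,0,0],[0,0,0],[0,0,0],[0,0,0]],"turn":[-1,-1,-1,-1,-1]}'
python3 -m creep '{"hand":[60,60,60,60,60],"delta_pos":[[0,0,0],[0,0,0],[0,0,0],[0,0,0],[0,0,0]],"turn":[-1,-1,-1,-0.64,0]}'
python3 - <<'E'
from h import *
np.set_printoptions(precision=4,suppress=True)
c=cam('wrist','w4.png');s=env.get_state();print(s['clock'],s['tcp_pos'],q2R(s['orientation'])[:,:2],s['joint_pos'],s['finger_gap'])
for n,z in (('pick_handle',.012),('pick_tip',.002)):
  for d in env.pinpoint('wrist',n)[:3]: print(n,round(d['score'],2),d['location'],pt(c,*d['location'],z))
E
```

```text
clock: 4.5
tcp_pos: [0.5344, 0.1829, 0.1655]
orientation: [0.0, -0.014, 1.0, 0.0]
wrist_force: [0.7, 1.4, -0.0]
finger_gap: 0.06
clock: 4.92
tcp_pos: [0.5006, 0.2486, 0.1655]
orientation: [0.0, -0.148, 0.989, 0.0]
wrist_force: [-0.2, -0.9, 0.1]
finger_gap: 0.0599
clock: 5.33
tcp_pos: [0.5013, 0.2475, 0.1655]
orientation: [0.0, -0.357, 0.934, 0.0]
wrist_force: [-0.1, 0.6, -1.0]
finger_gap: 0.0603
clock: 5.75
tcp_pos: [0.5013, 0.2475, 0.1654]
orientation: [0.0, -0.551, 0.835, -0.0]
wrist_force: [-0.3, 0.2, -1.6]
finger_gap: 0.0601
clock: 6.17
tcp_pos: [0.5013, 0.2475, 0.1654]
orientation: [-0.0, 0.718, -0.696, 0.0]
wrist_force: [-0.2, 0.1, -1.1]
finger_gap: 0.06
clock: 6.58
tcp_pos: [0.5013, 0.2475, 0.1654]
orientation: [-0.0, 0.852, -0.524, 0.0]
wrist_force: [-0.2, -0.0, 1.0]
finger_gap: 0.0603
clock: 7.0
tcp_pos: [0.5013, 0.2475, 0.1654]
orientation: [-0.0, 0.945, -0.327, 0.0]
wrist_force: [0.5, -0.4, 0.8]
finger_gap: 0.0597
clock: 7.42
tcp_pos: [0.5013, 0.2475, 0.1654]
orientation: [-0.0, 0.993, -0.115, 0.0]
wrist_force: [1.1, -0.4, 1.1]
finger_gap: 0.0596
clock: 7.83
tcp_pos: [0.5013, 0.2475, 0.1654]
orientation: [-0.0, 0.999, 0.042, 0.0]
wrist_force: [-0.5, 0.3, -0.1]
finger_gap: 0.0602
7.8833 [0.5013 0.2474 0.1653] [[ 0.9966  0.0822]
 [ 0.0822 -0.9966]
 [ 0.0006 -0.0002]] [ 0.3148  0.2993 -0.0883  1.1826  0.0001 -2.9091] 0.060114671497796465
pick_handle 0.66 [284.2, 423.2] [0.425 0.115 0.012]
pick_handle 0.63 [226.3, 285.8] [0.4695 0.2447 0.012 ]
pick_tip 0.97 [353.7, 363.7] [0.3405 0.1558 0.002 ]
pick_tip 0.64 [110.0, 291.5] [0.5676 0.2483 0.002 ]
```

View pics/w4.png

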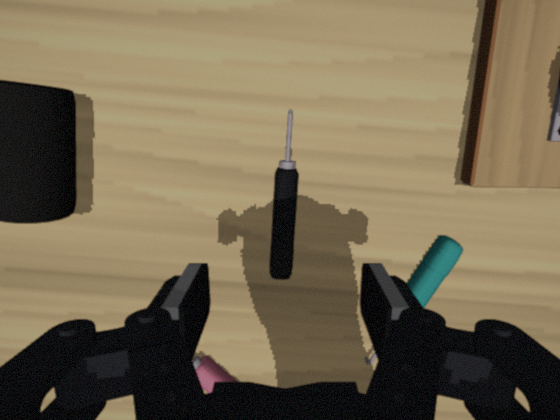

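```bash
python3 -m creep '{"hand":[50,50,50,50,50],"delta_pos":[[0,0.0012,0.04],[0,0,0.044],[0,0,0.044],[0,0,0.034],[0,0,0.02]],"turn":[0.58,0,0,0,0]}' 60; python3 -m creep '{"hand":[50,50,40,30,15],"delta_pos":[[0,0,0.007],[0,0,0],[0,0,0],[0,0,0],[0,0,0]],"turn":[0,0,0,0,0]}' 60;  python3 -m creep '{"hand":[8,8,8,8,8],"delta_pos":[[0,0,0],[0,0,0],[0,0,0],[0,0,0],[0,0,0]],"turn":[0,0,0,0,0]}' 115
python3 - <<'E'
from h import *
np.set_printoptions(precision=4,suppress=True)
c=cam('wrist','w5.png');s=env.get_state();print(s['clock'],s['tcp_pos'],q2R(s['orientation'])[:,:2],s['finger_gap'],s['wrist_force'],s['ft_torque'])
E
```

```text
clock: 8.4
tcp_pos: [0.4994, 0.2455, 0.0161]
orientation: [0.001, 1.0, 0.016, -0.002]
wrist_force: [-0.6, 0.3, 0.7]
finger_gap: 0.0499
clock: 8.82
tcp_pos: [0.5032, 0.2466, 0.0155]
orientation: [-0.001, 1.0, 0.016, 0.002]
wrist_force: [-0.4, 0.1, -0.5]
finger_gap: 0.0192
clock: 9.23
tcp_pos: [0.5018, 0.2461, 0.0139]
orientation: [-0.0, 1.0, 0.016, 0.0]
wrist_force: [-0.1, -0.4, -0.3]
finger_gap: 0.0083
9.2833 [0.5017 0.2461 0.0138] [[ 0.9995  0.0322]
 [ 0.0322 -0.9995]
 [ 0.0001 -0.0001]] 0.008118698888634462 [-0.0643  0.124  -0.2181] [-0.0109  0.0208 -0.0057]
```

View pics/w5.png

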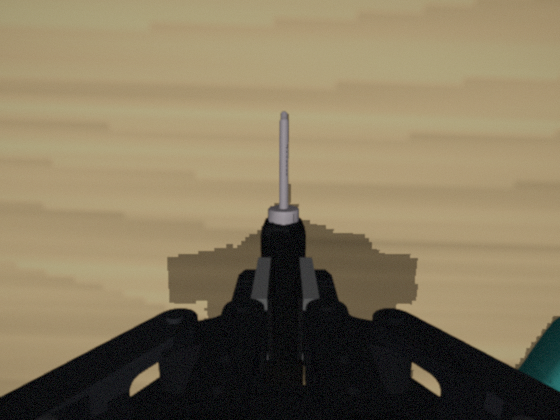

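```bash
python3 - <<'E'
from h import *
c=cam('scene','s5.png')
r,cc=map(int,proj(c,[.50,.246,.02]));print(r,cc)
p=cv2.imread('pics/s5.png');a=cv2.resize(p[r-50:r+50,cc-65:cc+65],(520,400),interpolation=cv2.INTER_CUBIC)
w=cv2.imread('pics/w5.png');b=cv2.resize(w[190:320,220:350],(400,400),interpolation=cv2.INTER_CUBIC)
cv2.imwrite('pics/s5c.png',np.hstack([a,b])[:, :920][:,::1] if 0 else cv2.resize(np.hstack([a,b]),(800,348)))
c=cam('wrist')
for row in (150,180,200,215,230,240,255,270,290,310,330):
    print(row,[pt(c,row,x).round(3).tolist() for x in (262,276,284,292,306)])
E
```

```text
271 376
150 [[0.551, 0.259, 0.001], [0.551, 0.252, -0.001], [0.553, 0.249, 0.017], [0.551, 0.245, -0.0], [0.551, 0.239, 0.001]]
180 [[0.536, 0.259, 0.0], [0.537, 0.252, 0.001], [0.539, 0.248, 0.015], [0.537, 0.245, 0.0], [0.537, 0.238, 0.001]]
200 [[0.527, 0.258, 0.001], [0.527, 0.252, 0.001], [0.531, 0.248, 0.015], [0.527, 0.244, 0.001], [0.528, 0.238, 0.001]]
215 [[0.52, 0.258, 0.001], [0.525, 0.251, 0.02], [0.525, 0.248, 0.019], [0.525, 0.244, 0.02], [0.52, 0.237, 0.0]]
230 [[0.518, 0.257, 0.018], [0.519, 0.251, 0.023], [0.519, 0.248, 0.022], [0.52, 0.244, 0.023], [0.512, 0.237, 0.0]]
240 [[0.514, 0.257, 0.02], [0.515, 0.251, 0.024], [0.516, 0.248, 0.025], [0.516, 0.244, 0.026], [0.507, 0.237, 0.0]]
255 [[0.507, 0.257, 0.02], [0.509, 0.251, 0.025], [0.509, 0.247, 0.025], [0.509, 0.244, 0.024], [0.499, 0.236, 0.0]]
270 [[0.513, 0.255, 0.049], [0.501, 0.251, 0.024], [0.502, 0.247, 0.024], [0.502, 0.244, 0.024], [0.513, 0.239, 0.049]]
290 [[0.512, 0.255, 0.064], [0.492, 0.25, 0.025], [0.493, 0.247, 0.025], [0.493, 0.243, 0.025], [0.513, 0.24, 0.065]]
310 [[0.514, 0.254, 0.079], [0.483, 0.25, 0.025], [0.483, 0.247, 0.025], [0.482, 0.243, 0.024], [0.514, 0.241, 0.079]]
330 [[0.512, 0.253, 0.086], [0.472, 0.25, 0.024], [0.472, 0.246, 0.024], [0.472, 0.243, 0.024], [0.509, 0.241, 0.082]]
```

View pics/s5c.png

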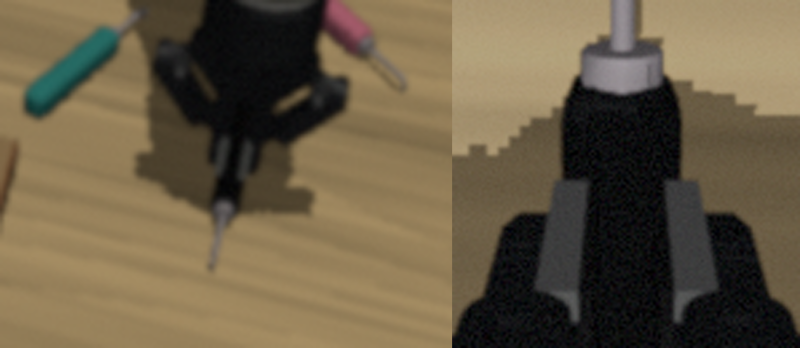

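The reported gap of 8 mm can't be right with a 20 mm handle between the pads, so I'll check where the fingertips really are.

```bash
python3 - <<'E'
from h import *
np.set_printoptions(precision=4,suppress=True)
c=cam('wrist');s=env.get_state();print(s['tcp_pos'],s['finger_gap'],c['origin'],s['clock'])
D=c['depth'];M=q2R(c['orientation']);v,u=np.mgrid[0:420,0:560]
X=np.stack([(u-c['cx'])/c['fx'],(v-c['cy'])/c['fy'],np.ones_like(D)],-1)*D[...,None]@M.T+np.array(c['origin'])
for r in range(244,300,4):
    print(r,' '.join('%3d'%(1000*X[r,x,2]) for x in range(230,340,4)))
print(X[262,262],X[262,306],X[280,266],X[280,304])
E
```

```text
[0.5017 0.2461 0.0137] 0.008251250309794044 [0.5697 0.2489 0.176 ] 9.4333
244   0   2   0   0   0   0   0   0  20  22  23  23  24  24  23  24  23  23  23   0   0   0   1   1   0   0   0   0
248   0   0   0   1   0   0   0   0  21  22  23  24  24  25  24  25  24  23  21   0   0   1   0   0   1   0   0   0
252   1   0   0   0   0   0   0   0  20  23  22  23  24  24  24  24  23  23  20   0   0   0   1   0   0   0   0   0
256   0   0   0   0   0   0   1   0  19  24  23  24  24  23  23  24  23  23  22   1   1   0   0   0   0   0   0   0
260   0   0   1   0 176   0   1  39  40  40  38  39  25  24  24  24  23  40  40  39  40   0   0   0   1   1   0   0
264   0   0   1   0   0   1   0  44  43  44  44  41  24  23  24  24  24  43  44  44  44   0   0   0   0   0   0   0
268   1   0   0   0   0   0   0  47  47  46  47  42  25  24  25  23  24  48  47  48  48   0   0   0   0   1   0   0
272   0   0   0  43  41  42  42  52  52  51  50  43  24  24  24  25  24  50  50  49  51  50  41  43  41   0   0   0
276   0   0  46  45  44  46  44  53  53  54  56  43  24  24  23  25  23  53  54  54  54  54  46  46  46  46   0  -1
280   0   0  49  49  50  49  57  57  57  57  57  43  23  22  23  24  24  57  59  56  58  57  49  49  48  49   0   0
284   0   0  53  52  53  52  60  61  60  59  61  44  24  25  24  24  22  59  60  60  60  60  52  52  52  52   0   0
288   0   0  55  56  55  55  63  64  63  63  63  44  25  24  25  24  23  63  64  63  63  64  55  55  55  56  55   0
292   0  59  58  58  58  59  65  65  66  67  66  44  24  24  25  23  23  66  65  65  66  66  58  58 176  59  58   0
296   1  61  61  60  61  61  68  69  68  69  69  45  23  24  24  25  24  68  68  69  69  67  69  60  62  61  60   0
[0.5126 0.2558 0.0418] [0.5129 0.239  0.0414] [0.5129 0.2535 0.058 ] [0.5133 0.2406 0.0579]
```

The wrist depth shows the fingertips at z of about 0.038, which is 24 mm above the reported TCP instead of 11 mm below it. They closed in the air over the handle, whose top is at 0.024. I'll trust what I measured: reopen, go lower under guard, and look again.

```bash
python3 -m creep '{"hand":[45,45,45,45,45],"delta_pos":[[0,0,0],[0,0,0],[0,0,0.006],[0,0,0.006],[0,0,0.004]],"turn":[0,0,0,0,0]}' 60; 
python3 - <<'E'
from h import *
np.set_printoptions(precision=4,suppress=True)
c=cam('wrist','w6.png');s=env.get_state();print(s['clock'],s['tcp_pos'],s['finger_gap'],s['wrist_force'],c['origin'])
D=c['depth'];M=q2R(c['orientation']);v,u=np.mgrid[0:420,0:560]
X=np.stack([(u-c['cx'])/c['fx'],(v-c['cy'])/c['fy'],np.ones_like(D)],-1)*D[...,None]@M.T+np.array(c['origin'])
for r in range(240,300,4):
    print(r,' '.join('%3d'%(1000*X[r,x,2]) for x in range(180,400,8)))
E
```

```text
clock: 9.85
tcp_pos: [0.5014, 0.246, 0.0002]
orientation: [0.0, 1.0, 0.016, -0.0]
wrist_force: [-0.1, 0.2, -0.0]
finger_gap: 0.045
9.9 [ 0.5009  0.2458 -0.0004] 0.04513036974666438 [-0.3913 -0.127  -0.4519] [0.5695 0.2488 0.1624]
240   0   0   1   0   0   1   0   1   0   0  18  21  22  21  22  23   0   0   0   0   0   0   0   1   0   0   0   1
244   0   0   0   0   0   0   1   0   1   0  20  22  23  23  23  22   0   0   0   0   0   0   0   0 162   0   0   0
248   0   1   0   0   0   0   0   0   1   0  21  24  23  23  23  22   0   0   0   0   0   0   0   1   1   2   0   0
252   0   0   0   1   0   0   0   0   0   0  20  24  24  24  24  23   0   2   0   0   1   0   0   0   0   0   0   0
256   0   0   1   0   0   1   1   0   0   0  20  23  24  24  24  23   1   0   1   0   0   0   0   0   0   0   1   0
260   0   1   0   1  27  27   0   0   0   0  21  24  23  23  23  23   0   1   0   0   0  27  26   0   0   0   0   0
264   0   0   0   0  29  29  22   0   0   1  20  24  24  25  24  22   0   0   1   0   0  30  30   0   0   0   1   0
268   1   0   0   0  34  33  22   0   1   0  21  23  24  2
[... 169 characters left out ...]
   0
276   0   1  32  41  39  40  23   1   0   0  20  23  23  24  25  22   0   0   1   1   0  39  41  41  32   0   1   0
280   0  36  35  43  43  41  23   0   0   0  21  23  24  23  24  23   0   0   0   0   0  40  44  43  35  35   0   0
284   0  37  39  46  46  41  24   0   0   0  20  22  23  25  24  23   0   0   0   0  21  39  48  46  39  39   0   0
288   0  42  49  51  49  42  25   0   0  -1  20  23  25  24  24  23   0   0   0   0  21  39  50  49  50  41   0   0
292  45  45  53  52  52  42  25   0   0   0  19  24  24  24  24  22   0   0   0   0  22  40  52  53  53  44  44   0
296  48  48  55  54  54  42  26   0   0   0  20  24  25 162  22  21   0   0   1   0  23  41  55  56  56  47  47   0
```

View pics/w6.png

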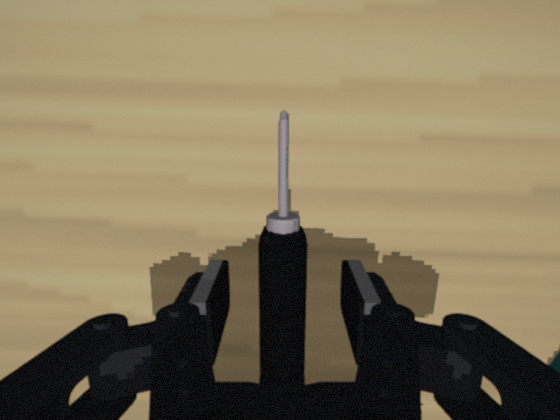

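```bash
python3 -m creep '{"hand":[45,45,45,45,45],"delta_pos":[[0,0,0.006],[0,0,0.006],[0,0,0.004],[0,0,0.003],[0,0,0]],"turn":[0,0,0,0,0]}' 60; python3 -m creep '{"hand":[30,20,10,10,10],"delta_pos":[[0,0,0],[0,0,0],[0,0,0],[0,0,0],[0,0,0]],"turn":[0,0,0,0,0]}' 60;python3 -m creep '{"hand":[10,10,10,10,10],"delta_pos":[[0,0,0],[0,0,0],[0,0,0],[0,0,0],[0,0,0]],"turn":[0,0,0,0,0]}' 115
python3 - <<'E'
from h import *
np.set_printoptions(precision=4,suppress=True)
c=cam('wrist','w7.png');s=env.get_state();print(s['clock'],s['tcp_pos'],s['finger_gap'],s['wrist_force'],s['joint_pos'])
E
```

```text
clock: 10.32
tcp_pos: [0.5012, 0.246, -0.015]
orientation: [0.0, 1.0, 0.016, -0.001]
wrist_force: [0.6, -0.7, -0.1]
finger_gap: 0.0451
clock: 10.73
tcp_pos: [0.5021, 0.2463, -0.0139]
orientation: [-0.0, 1.0, 0.016, 0.0]
wrist_force: [-0.4, 0.0, 1.5]
finger_gap: 0.0186
clock: 11.15
tcp_pos: [0.5024, 0.2464, -0.0136]
orientation: [-0.0, 1.0, 0.016, 0.001]
wrist_force: [-0.3, 0.9, 5.6]
finger_gap: 0.0174
11.2 [ 0.5024  0.2464 -0.0136] 0.01705493805049911 [-0.3747  0.8108  5.7527] [ 0.3124  0.4522 -0.3423  0.7748  0.0001 -2.8614]
```

View pics/w7.png

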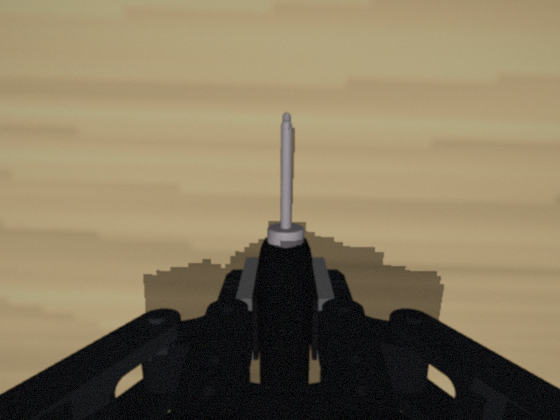

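```bash
python3 - <<'E'
from h import *
np.set_printoptions(precision=4,suppress=True)
c=cam('wrist');s=env.get_state()
D=c['depth'];M=q2R(c['orientation']);v,u=np.mgrid[0:420,0:560]
X=np.stack([(u-c['cx'])/c['fx'],(v-c['cy'])/c['fy'],np.ones_like(D)],-1)*D[...,None]@M.T+np.array(c['origin'])
for r in range(230,290,4):
    print(r,' '.join('%3d'%(1000*X[r,x,2]) for x in range(226,346,4)))
for r in (240,250,256,264,272): print(r,' '.join('%5.1f'%(1000*X[r,x,1]) for x in range(250,322,4)))
for d in env.pinpoint('wrist','pick_tip')[:1]: print(d, pt(c,*d['location']),pt(c,*d['location'],.014))
w=cv2.imread('pics/w7.png');cv2.imwrite('pics/w7c.png',cv2.resize(w[210:330,205:365],(800,600),interpolation=cv2.INTER_CUBIC))
E
```

```text
230   0   1   0   0   0   0   0   1   2   1   0  16  16  18  17  17  17 148  18  16   0   0   1   0   0   0   0   0   0   1
234   1   0   0   0   0   0   0   0   0   1   0  18  19  19  20  20  19  20  18  17   1   0   0   0   1   0   0   0   1   0
238   0   0   0   1   0   0   1   0   1   0   7  16  19  19  19  20  19  20  18  16   0   0   1   0   0   1   0   0   1   0
242   0   0   0   0   0   0   1   0   0   0  12  16  19  20  19  20  20  19  18  16  10   0   0   0   0   0   0   1   0   0
246   0   0   1   0   0   0   0   0   0  12  16  19  18  20  19  19  20  20  20  17  15   1   0   0   0   0   0   0   1   0
250   0   0   0   0   0   0   0   1   0  19  19  20  22  21  21  21  20  21  20  20  18   8   1   0   0   0   0   0   0   0
254   0   0   0   0   0   0   0   0   0  21  21  22  21  21  23  22  22  22  22  22  21  17   1   0   0   0   0   0   0   0
258   0   0   0   0   0  11  10  12  18  21  22  22  23  24  23  22  23  23  22  22  22  19  10  11   9   0   0   0   0   0
262   0   1   0   0   0  15  15  14  18  22  22  23  23  23  24  23  24  24  23  23  21  20  14  14  14   0 
[... 709 characters left out ...]
24  23  23  23  30  35  35  35  34  34  26  27  27
240 261.9 260.3 258.5 257.0 254.9 253.1 251.6 250.2 248.7 247.3 245.9 244.4 242.8 241.3 239.3 237.0 235.4 233.7
250 261.9 260.2 258.6 255.9 254.4 253.0 251.5 250.0 248.6 247.2 245.7 244.3 242.8 241.4 239.8 237.5 235.3 233.5
256 261.9 260.2 249.1 255.8 254.3 252.8 251.4 250.0 248.5 247.1 245.7 244.3 242.8 249.1 239.9 238.2 235.1 233.3
264 260.4 258.9 257.4 255.7 254.2 252.7 251.3 249.9 248.5 247.0 245.6 244.2 242.8 241.3 239.9 238.3 236.4 234.9
272 259.9 258.4 256.9 255.6 254.1 252.7 251.2 249.8 248.4 247.0 245.5 244.1 242.7 241.1 239.7 238.4 237.0 235.5
{'location': [116.7, 285.1], 'score': 0.61} [0.5673 0.249  0.0132] [0.5673 0.249  0.014 ]
```

View pics/w7c.png

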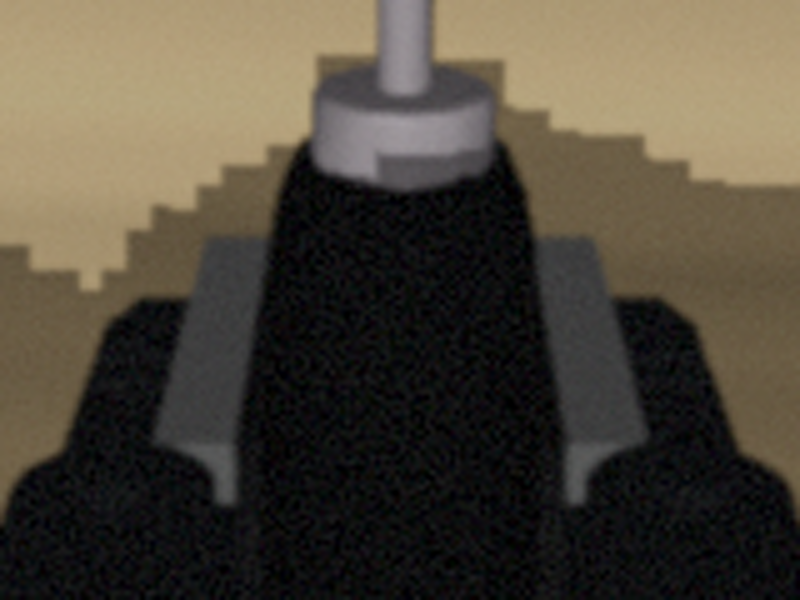

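The pads now hold the handle's flat sides, with their lower edges at z of about 0.009. Next is to lift, square up and carry the pick to above the wheel.

```bash
python3 -m creep '{"hand":[10,10,10,10,10],"delta_pos":[[0,0,-0.01],[0,0,-0.03],[0,0,-0.04],[0,0,-0.04],[0,0,-0.02]],"turn":[0,0,0,0,0]}'; python3 -m creep '{"hand":[10,10,10,10,10],"delta_pos":[[0,0,0],[0.004,0.02,0],[0.008,0.036,0],[0.008,0.036,0],[0.008,0.036,0]],"turn":[0.97,0,0,0,0]}'; python3 -m creep '{"hand":[10,10,10,10,10],"delta_pos":[[0.008,0.036,0],[0.008,0.036,0],[0.008,0.036,0],[0.008,0.036,0],[0.007,0.018,0]],"turn":[0,0,0,0,0]}'; python3 -m creep '{"hand":[10,10,10,10,10],"delta_pos":[[0,0,0],[0,0,0],[0,0,0],[0,0,0],[0,0,0]],"turn":[0,0,0,0,0]}'
python3 - <<'E'
from h import *
np.set_printoptions(precision=4,suppress=True)
c=cam('wrist','w8.png');s=env.get_state();print(s['clock'],s['tcp_pos'],q2R(s['orientation'])[:,0],s['finger_gap'],s['wrist_force'],s['ft_torque'],s['joint_pos'])
for n in ('pick_tip','axle','clip_bow','clip_mid'):
  for d in env.pinpoint('wrist',n)[:2]: print(n,round(d['score'],2),d['location'],pt(c,*d['location']))
E
```

```text
clock: 11.72
tcp_pos: [0.5027, 0.2464, 0.1013]
orientation: [-0.0, 1.0, 0.016, 0.001]
wrist_force: [1.2, 0.4, -1.4]
finger_gap: 0.0173
clock: 12.13
tcp_pos: [0.518, 0.1418, 0.0976]
orientation: [0.0, 1.0, -0.026, -0.001]
wrist_force: [0.8, 0.5, -0.7]
finger_gap: 0.0173
clock: 12.55
tcp_pos: [0.5442, 0.0287, 0.0978]
orientation: [0.008, 0.999, -0.043, -0.001]
wrist_force: [-0.8, 0.0, -1.0]
finger_gap: 0.0175
clock: 12.97
tcp_pos: [0.5439, 0.0322, 0.0978]
orientation: [0.008, 0.999, -0.04, -0.001]
wrist_force: [-0.7, 0.2, -1.1]
finger_gap: 0.0177
13.0167 [0.5439 0.032  0.0979] [ 0.9968 -0.0804 -0.0004] 0.017214103938456994 [ 0.0011 -1.0811 -0.9135] [ 0.0844 -0.062  -0.0235] [-0.0794  0.3182 -0.2349  1.018  -0.0155 -3.1405]
pick_tip 0.75 [114.9, 287.3] [0.6092 0.0272 0.124 ]
pick_tip 0.2 [354.1, 287.7] [0.5219 0.0341 0.1362]
axle 0.91 [93.1, 314.2] [0.6166 0.0141 0.0885]
clip_bow 0.84 [120.8, 327.8] [0.604  0.0075 0.0772]
```

View pics/w8.png

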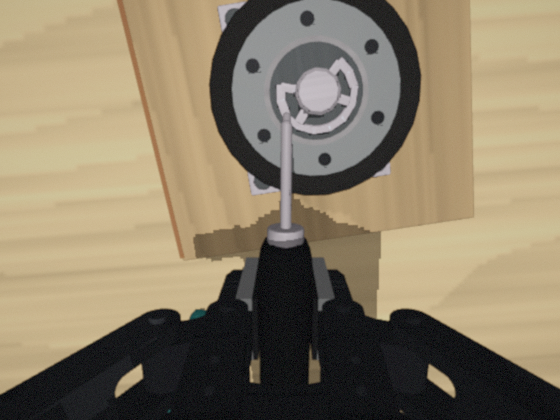

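The pick hangs over the wheel with its tip at (115,287). The clip window is at about (122,318) and the axle head at (90,318). Joint 6 is at its range limit, so I'll turn the pick further away from it. The hook is a round wire, so the pick needn't point along the pull.

```bash
python3 -m creep '{"hand":[10,10,10,10,10],"delta_pos":[[0,0,0],[0,0,0],[0.001,0.013,0],[0,0,0.012],[0,0,0.010]],"turn":[0.74,0.74,0,0,0]}'; python3 -m creep '{"hand":[10,10,10,10,10],"delta_pos":[[0,0,0],[0,0,0],[0,0,0],[0,0,0],[0,0,0]],"turn":[0,0,0,0,0]}'
python3 - <<'E'
from h import *
np.set_printoptions(precision=4,suppress=True)
c=cam('wrist','w9.png');s=env.get_state();print(s['clock'],s['tcp_pos'],q2R(s['orientation']),s['finger_gap'],s['wrist_force'],s['ft_torque'],s['joint_pos'])
for n in ('pick_tip','axle','clip_bow','clip_mid'):
  for d in env.pinpoint('wrist',n)[:2]: print(n,round(d['score'],2),d['location'],pt(c,*d['location']))
w=cv2.imread('pics/w9.png');cv2.imwrite('pics/w9c.png',cv2.resize(w[40:190,200:400],(800,600),interpolation=cv2.INTER_CUBIC))
E
```

```text
clock: 13.63
tcp_pos: [0.5431, 0.0196, 0.08]
orientation: [0.008, 0.994, -0.105, 0.001]
wrist_force: [-0.0, 0.3, -0.7]
finger_gap: 0.0174
clock: 14.05
tcp_pos: [0.5431, 0.0204, 0.0807]
orientation: [0.008, 0.994, -0.105, 0.0]
wrist_force: [0.8, -0.9, -0.8]
finger_gap: 0.0173
14.1 [0.5431 0.0204 0.0807] [[ 0.9778 -0.2095 -0.0008]
 [-0.2095 -0.9777 -0.0156]
 [ 0.0025  0.0154 -0.9999]] 0.017375769223459583 [ 0.5677  0.502  -1.3927] [ 0.0325 -0.0322 -0.0196] [-0.1009  0.3289 -0.2653  0.9758 -0.0156 -3.0314]
pick_tip 0.77 [113.7, 287.0] [0.6074 0.007  0.1059]
axle 0.69 [89.4, 267.3] [0.6177 0.0123 0.0885]
clip_bow 0.97 [124.7, 285.7] [0.604  0.0083 0.111 ]
```

View pics/w9c.png

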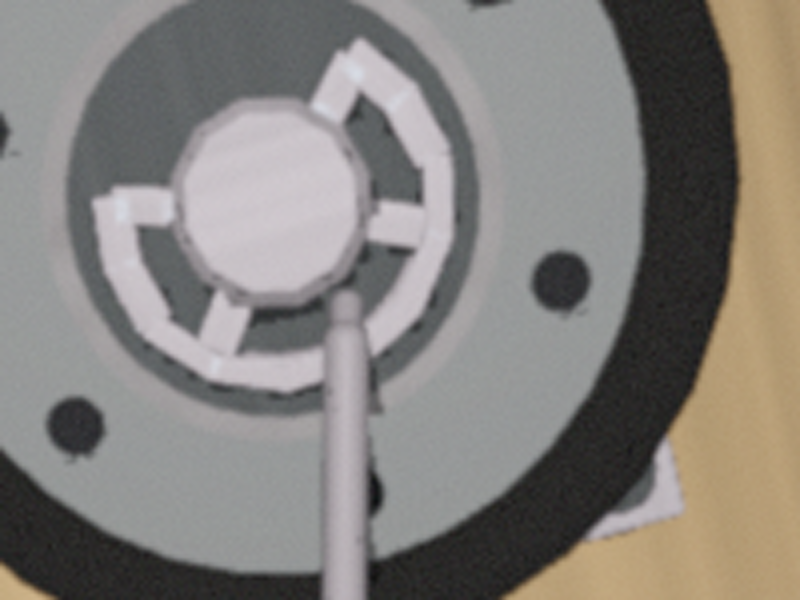

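```bash
python3 - <<'E'
from h import *
np.set_printoptions(precision=4,suppress=True)
c=cam('wrist')
f=lambda x,y,z: pt(c,40+y/4,200+x/4,z)[:2]
zc=.0805
head=f(275,200,.0885);print('head top',head)
L=dict(rl=(398,222),ll=(228,325),rj=(357,47),lj=(103,200),bowmid=(318,372))
# outer ring pts
outer=np.array([f(x,y,zc) for x,y in [(453,165),(453,230),(438,285),(290,390),(210,374),(140,325),(108,265)]])
A=np.c_[2*outer,np.ones(len(outer))];b=(outer**2).sum(1);s=np.linalg.lstsq(A,b,rcond=None)[0];r=np.sqrt(s[2]+s[0]**2+s[1]**2);ctr=s[:2];print('ring',ctr,r)
for k,v in L.items():
    d=f(*v,zc)-ctr;print(k,np.degrees(np.arctan2(d[1],d[0])).round(1),np.hypot(*d).round(4))
# tip: shank end top 
for z in (.107,.109,.111): print(z,f(344,305,z))
print('shank end depth',pt(c,40+320/4,200+344/4))
rect(c,.0805,'rect9.png',ctr=(.6175,.0115))
E
```

```text
head top [0.6172 0.0117]
ring [0.6169 0.0119] 0.018394557353408503
rl -108.9 0.0126
ll 144.2 0.0129
rj -40.5 0.0173
lj 75.8 0.0177
bowmid -177.9 0.0171
0.107 [0.6065 0.0075]
0.109 [0.6066 0.0075]
0.111 [0.6066 0.0075]
shank end depth [0.6053 0.0078 0.1083]
```

View pics/rect9.png

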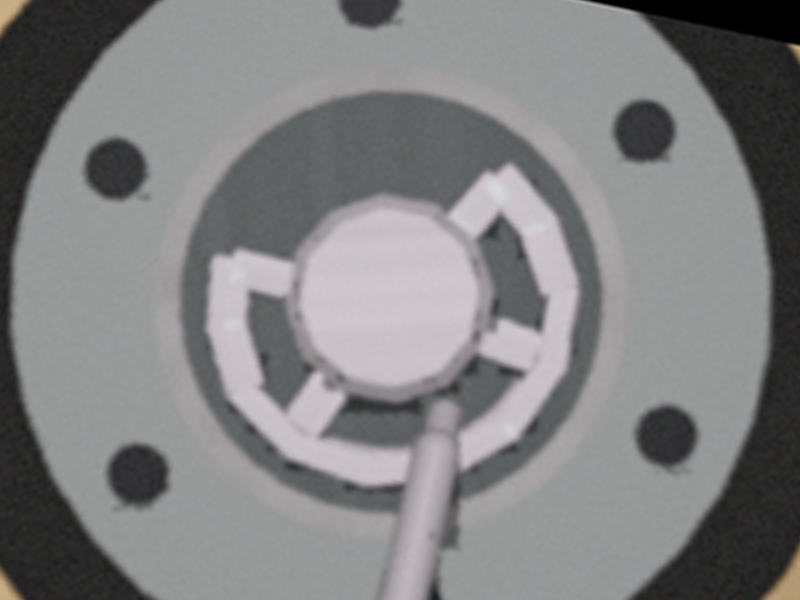

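The clip yaw is now confirmed at 17.6°: lugs and jaw ends agree, and the ring centre matches the axle to within 0.5 mm. The tip is about 1.5 mm too far towards the axle, so I'll correct that and come down to just above the clip.

```bash
python3 -m creep '{"hand":[10,10,10,10,10],"delta_pos":[[-0.0019,0,0],[0,0,0.004],[0,0,0.005],[0,0,0.004],[0,0,0]],"turn":[0,0,0,0,0]}'
python3 - <<'E'
from h import *
np.set_printoptions(precision=4,suppress=True)
c=cam('wrist','w10.png');s=env.get_state();print(s['clock'],s['tcp_pos'],s['wrist_force'],s['ft_torque'])
for v,u in ((120,286),(135,286),(150,286),(165,286),(180,286),(200,286)):
    P=[pt(c,v,u+k) for k in (-1,0,1)];print(v,np.median(P,0))
w=cv2.imread('pics/w10.png');cv2.imwrite('pics/w10c.png',cv2.resize(w[40:190,200:400],(800,600),interpolation=cv2.INTER_CUBIC))
E
```

```text
clock: 14.77
tcp_pos: [0.5406, 0.0206, 0.069]
orientation: [0.008, 0.994, -0.105, -0.001]
wrist_force: [1.2, 0.6, -1.5]
finger_gap: 0.0174
14.8167 [0.5408 0.0205 0.0693] [-0.4165 -0.5595 -0.7551] [-0.0183 -0.0263 -0.022 ]
120 [0.603  0.0079 0.0963]
135 [0.5981 0.009  0.0977]
150 [0.5931 0.0101 0.0975]
165 [0.588  0.0112 0.0977]
180 [0.5827 0.0123 0.0981]
200 [0.5754 0.0138 0.0973]
```

View pics/w10c.png

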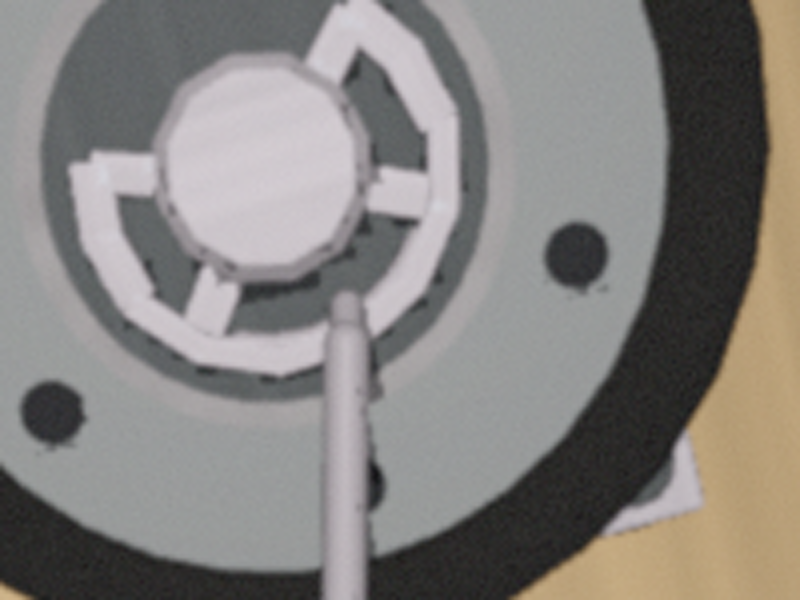

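```bash
python3 -m creep '{"hand":[10,10,10,10,10],"delta_pos":[[0.0013,-0.00075,0],[0,0,0],[0,0,0],[0,0,0],[0,0,0]],"turn":[0,0,0,0,0]}'
python3 - <<'E'
from h import *
np.set_printoptions(precision=4,suppress=True)
c=cam('wrist','w11.png')
S=[]
for i in range(4): S.append(env.get_state()); cam('wrist')
print(S[-1]['clock'],np.array([x['tcp_pos'] for x in S]),np.array([x['wrist_force'] for x in S]),S[-1]['orientation'])
w=cv2.imread('pics/w11.png');im=w.copy()
ax=np.array([.6171,.0118]);th=np.radians(197.6)
def mark(p,col):
    r,cc=proj(c,p);cv2.circle(big,(int((cc-200)*4),int((r-40)*4)),3,col,-1)
big=cv2.resize(w[40:190,200:400],(800,600),interpolation=cv2.INTER_CUBIC)
for a in np.arange(130,265,8):
    d=np.array([np.cos(np.radians(a)),np.sin(np.radians(a))])
    mark([*(ax+.015*d),.0805],(0,255,0)); mark([*(ax+.010*d),.0885],(255,0,0))
d=np.array([np.cos(th),np.sin(th)])
mark([*(ax+.0125*d),.096],(0,0,255))
cv2.imwrite('pics/w11c.png',big)
E
```

```text
clock: 15.23
tcp_pos: [0.5426, 0.0209, 0.0702]
orientation: [0.008, 0.994, -0.106, 0.0]
wrist_force: [0.0, 0.1, -0.8]
finger_gap: 0.0175
15.4333 [[0.5426 0.0208 0.0702]
 [0.5425 0.0208 0.0701]
 [0.5425 0.0209 0.0701]
 [0.5425 0.0209 0.0701]] [[ 0.1485  0.537  -0.0088]
 [-0.1118 -0.4822 -1.042 ]
 [ 0.323  -0.9578 -0.3624]
 [-0.3028  0.214  -1.2559]] [ 0.0078  0.9944 -0.1055  0.0002]
```

View pics/w11c.png

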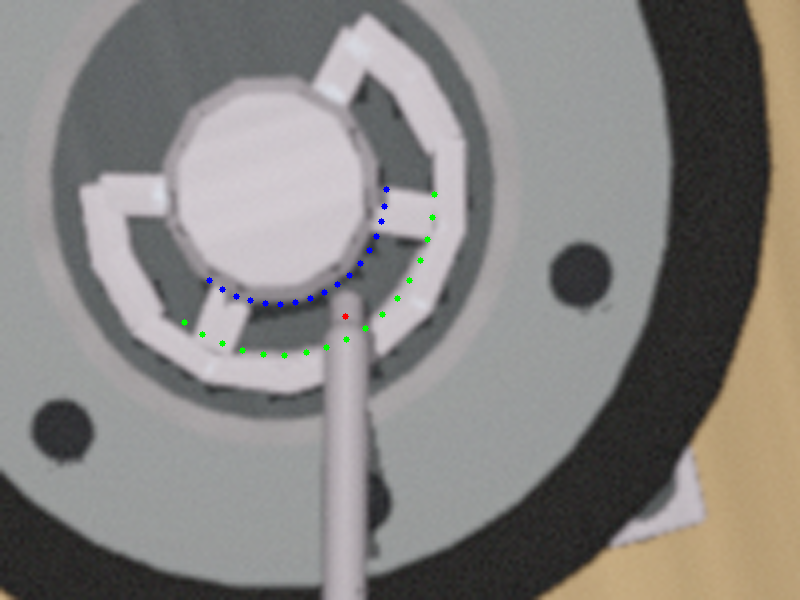

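The overlay agrees with the clip: the green inner bow edge and the blue head rim line up. The wire end at (346,306) is within the window, about 0.5 mm towards the axle. I'll lower it in guarded steps.

```bash
python3 -m creep '{"hand":[10,10,10,10,10],"delta_pos":[[-0.0005,0.0003,0.002],[0,0,0.002],[0,0,0.0015],[0,0,0.001],[0,0,0]],"turn":[0,0,0,0,0]}'
python3 -m creep '{"hand":[10,10,10,10,10],"delta_pos":[[0,0,0.0006],[0,0,0],[0,0,0.0006],[0,0,0],[0,0,0]],"turn":[0,0,0,0,0]}'
```

```text
clock: 15.9
tcp_pos: [0.5418, 0.0206, 0.0645]
orientation: [0.008, 0.994, -0.106, -0.0]
wrist_force: [0.4, 0.2, -1.1]
finger_gap: 0.0175
clock: 16.32
tcp_pos: [0.5421, 0.0206, 0.0639]
orientation: [0.008, 0.994, -0.106, 0.0]
wrist_force: [0.4, 0.0, -1.8]
finger_gap: 0.0173
```

```bash
python3 -m creep '{"hand":[10,10,10,10,10],"delta_pos":[[0,0,0.0006],[0,0,0],[0,0,0],[0,0,0],[0,0,0]],"turn":[0,0,0,0,0]}'
python3 - <<'E'
from h import *
np.set_printoptions(precision=4,suppress=True)
S=[]
for i in range(3): S.append(env.get_state()); cam('wrist','w12.png')
print(S[-1]['clock'],S[-1]['tcp_pos'],np.mean([x['wrist_force'] for x in S],0),np.mean([x['ft_torque'] for x in S],0))
E
```

```text
clock: 16.73
tcp_pos: [0.542, 0.0206, 0.0634]
orientation: [0.008, 0.994, -0.106, 0.0]
wrist_force: [0.5, -0.1, -0.8]
finger_gap: 0.0172
16.8333 [0.542  0.0206 0.0634] [ 0.2919  0.3019 -0.7467] [-0.0076 -0.0191 -0.0103]
```

```bash
python3 -m creep '{"hand":[10,10,10,10,10],"delta_pos":[[0,0,0.0007],[0,0,0],[0,0,0],[0,0,0],[0,0,0]],"turn":[0,0,0,0,0]}'
python3 -m creep '{"hand":[10,10,10,10,10],"delta_pos":[[0,0,0.0006],[0,0,0],[0,0,0],[0,0,0],[0,0,0]],"turn":[0,0,0,0,0]}'
python3 - <<'E'
from h import *
np.set_printoptions(precision=4,suppress=True)
S=[]
for i in range(2): S.append(env.get_state()); cam('wrist','w12.png')
print(S[-1]['clock'],S[-1]['tcp_pos'],np.mean([x['wrist_force'] for x in S],0),np.mean([x['ft_torque'] for x in S],0))
E
```

```text
clock: 17.3
tcp_pos: [0.5421, 0.0206, 0.0629]
orientation: [0.008, 0.994, -0.106, 0.0]
wrist_force: [-0.4, -0.4, 0.0]
finger_gap: 0.0178
clock: 17.72
tcp_pos: [0.5421, 0.0206, 0.0625]
orientation: [0.008, 0.994, -0.105, 0.0]
wrist_force: [0.5, 0.1, 1.7]
finger_gap: 0.0174
17.7667 [0.5421 0.0206 0.0625] [0.1015 0.1779 1.6553] [-0.0107 -0.094  -0.0095]
```

The tip is on the wheel face inside the window, with about 2.5 N down and no side load. I'll bring the press to about 4 N and start a slow level pull at roughly 3 mm/s along the clip's -x, which in tool axes is (-0.868, +0.496).

```bash
python3 -m creep '{"hand":[10,10,10,10,10],"delta_pos":[[0,0,0.0005],[-0.00027,0.00015,0],[-0.00027,0.00015,0],[-0.00027,0.00015,0],[-0.00027,0.00015,0]],"turn":[0,0,0,0,0]}'
python3 -m creep '{"hand":[10,10,10,10,10],"delta_pos":[[-0.00027,0.00015,0],[-0.00027,0.00015,0],[-0.00027,0.00015,0],[-0.00027,0.00015,0],[-0.00027,0.00015,0]],"turn":[0,0,0,0,0]}'
```

```text
clock: 18.23
tcp_pos: [0.5418, 0.0204, 0.0623]
orientation: [0.008, 0.994, -0.105, 0.001]
wrist_force: [1.3, 1.1, 2.7]
finger_gap: 0.0172
clock: 18.65
tcp_pos: [0.541, 0.0199, 0.0623]
orientation: [0.008, 0.994, -0.105, 0.001]
wrist_force: [5.3, 1.3, 0.4]
finger_gap: 0.0174
```

```bash
python3 -m creep '{"hand":[10,10,10,10,10],"delta_pos":[[-0.00027,0.00015,0],[-0.00027,0.00015,0],[-0.00027,0.00015,0],[-0.00027,0.00015,0],[-0.00027,0.00015,0]],"turn":[0,0,0,0,0]}'
```

```text
clock: 19.07
tcp_pos: [0.5404, 0.0198, 0.0624]
orientation: [0.007, 0.994, -0.105, 0.002]
wrist_force: [6.7, 1.6, -0.8]
finger_gap: 0.0174
```

The pull force rises but the downward press has faded, with fz back to its baseline. I'll restore the press before pulling further.

```bash
python3 -m creep '{"hand":[10,10,10,10,10],"delta_pos":[[0,0,0.0006],[0,0,0.0006],[0,0,0],[0,0,0],[0,0,0]],"turn":[0,0,0,0,0]}'
python3 - <<'E'
from h import *
np.set_printoptions(precision=4,suppress=True)
S=[]
for i in range(2): S.append(env.get_state()); c=cam('wrist','w13.png')
print(S[-1]['clock'],S[-1]['tcp_pos'],np.mean([x['wrist_force'] for x in S],0),np.mean([x['ft_torque'] for x in S],0))
for v,u in ((120,286),(135,286),(150,286),(165,286),(180,286),(200,286)):
    P=[pt(c,v,u+k) for k in (-1,0,1)];print(v,np.median(P,0))
w=cv2.imread('pics/w13.png');cv2.imwrite('pics/w13c.png',cv2.resize(w[40:190,200:400],(800,600),interpolation=cv2.INTER_CUBIC))
E
```

```text
clock: 19.48
tcp_pos: [0.5404, 0.0198, 0.0619]
orientation: [0.007, 0.994, -0.105, 0.002]
wrist_force: [5.1, 1.5, 3.5]
finger_gap: 0.0177
19.5333 [0.5404 0.0198 0.0619] [5.0105 1.4624 2.8373] [ 0.3464 -1.3751  0.2029]
120 [0.6027 0.0072 0.09  ]
135 [0.5979 0.0083 0.0915]
150 [0.5928 0.0094 0.0913]
165 [0.5877 0.0104 0.0917]
180 [0.5824 0.0116 0.0911]
200 [0.5752 0.0131 0.0909]
```

View pics/w13c.png

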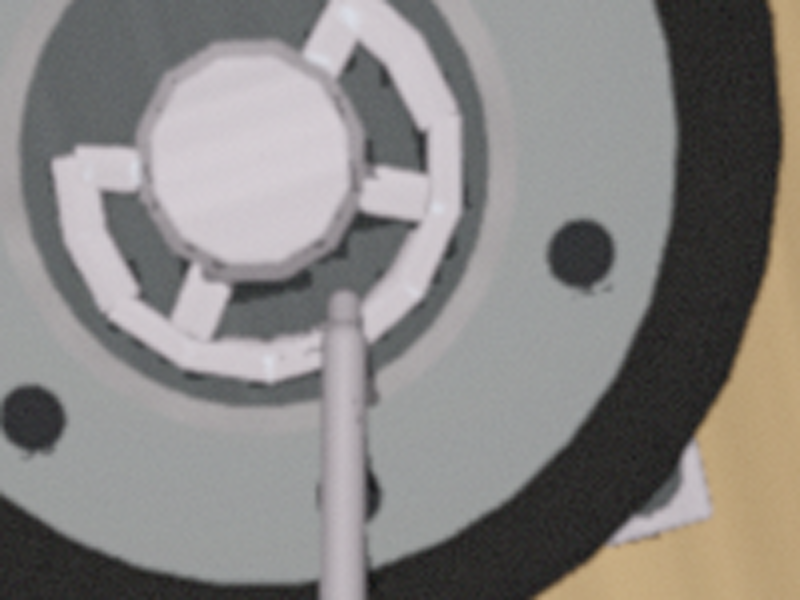

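```bash
python3 -m creep '{"hand":[10,10,10,10,10],"delta_pos":[[-0.00027,0.00015,0.0001],[-0.00027,0.00015,0.0001],[-0.00027,0.00015,0.0001],[-0.00027,0.00015,0.0001],[-0.00027,0.00015,0.0001]],"turn":[0,0,0,0,0]}'
```

```text
clock: 20.0
tcp_pos: [0.5403, 0.0197, 0.0618]
orientation: [0.007, 0.994, -0.105, 0.003]
wrist_force: [7.3, 2.9, 2.6]
finger_gap: 0.0172
```

```bash
python3 -m creep '{"hand":[10,10,10,10,10],"delta_pos":[[-0.00027,0.00015,0.0001],[-0.00027,0.00015,0.0001],[-0.00027,0.00015,0.0001],[-0.00027,0.00015,0.0001],[-0.00027,0.00015,0.0001]],"turn":[0,0,0,0,0]}'
```

```text
clock: 20.42
tcp_pos: [0.54, 0.0194, 0.0617]
orientation: [0.007, 0.994, -0.105, 0.004]
wrist_force: [8.1, 2.6, 1.7]
finger_gap: 0.0173
```

```bash
python3 -m creep '{"hand":[10,10,10,10,10],"delta_pos":[[-0.0001,0.00006,0.0003],[-0.00027,0.00015,0.0003],[-0.00027,0.00015,0.0002],[-0.00027,0.00015,0.0002],[-0.00027,0.00015,0.0002]],"turn":[0,0,0,0,0]}'
```

```text
clock: 20.83
tcp_pos: [0.5397, 0.0192, 0.0613]
orientation: [0.007, 0.994, -0.105, 0.004]
wrist_force: [8.4, 4.1, 4.2]
finger_gap: 0.0176
```

```bash
python3 -m creep '{"hand":[10,10,10,10,10],"delta_pos":[[-0.00027,0.00015,0.00015],[-0.00027,0.00015,0.00015],[-0.00027,0.00015,0.00015],[-0.00027,0.00015,0.00015],[-0.00027,0.00015,0.00015]],"turn":[0,0,0,0,0]}'
```

```text
clock: 21.25
tcp_pos: [0.5396, 0.0189, 0.0611]
orientation: [0.006, 0.994, -0.105, 0.005]
wrist_force: [10.6, 3.3, 5.3]
finger_gap: 0.0175
```

```bash
python3 -m creep '{"hand":[10,10,10,10,10],"delta_pos":[[-0.00027,0.00015,0],[-0.00027,0.00015,0],[-0.00027,0.00015,0],[-0.00027,0.00015,0],[-0.00027,0.00015,0]],"turn":[0,0,0,0,0]}'
```

```text
clock: 21.67
tcp_pos: [0.5389, 0.0186, 0.0612]
orientation: [0.006, 0.994, -0.105, 0.006]
wrist_force: [11.2, 4.8, 4.6]
finger_gap: 0.0172
```

```bash
python3 - <<'E'
from h import *
np.set_printoptions(precision=4,suppress=True)
S=[]
for i in range(2): S.append(env.get_state()); c=cam('wrist','w14.png')
print(S[-1]['clock'],S[-1]['tcp_pos'],np.mean([x['wrist_force'] for x in S],0))
for v,u in ((120,286),(135,286),(150,286),(165,286),(180,286),(200,286)):
    P=[pt(c,v,u+k) for k in (-1,0,1)];print(v,np.median(P,0))
w=cv2.imread('pics/w14.png');cv2.imwrite('pics/w14c.png',cv2.resize(w[40:190,200:400],(800,600),interpolation=cv2.INTER_CUBIC))
E
```

```text
21.7167 [0.5388 0.0186 0.0612] [11.5235  4.6231  4.1078]
120 [0.6009 0.006  0.0906]
135 [0.596  0.0071 0.0914]
150 [0.591  0.0082 0.0915]
165 [0.5859 0.0093 0.0912]
180 [0.5806 0.0104 0.0914]
200 [0.5736 0.0118 0.0911]
```

View pics/w14c.png

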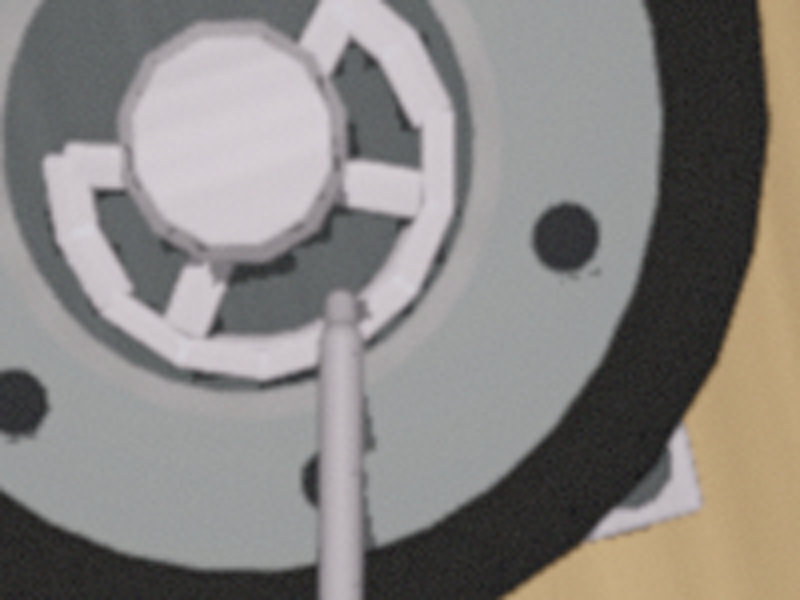

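The clip is moving: the gap between bow and head has grown by about 2 mm and the tip is still hooked. I'll carry on slowly.

```bash
python3 -m creep '{"hand":[10,10,10,10,10],"delta_pos":[[-0.00027,0.00015,0],[-0.00027,0.00015,0],[-0.00027,0.00015,0.00005],[-0.00027,0.00015,0.00005],[-0.00027,0.00015,0.00005]],"turn":[0,0,0,0,0]}'
```

```text
clock: 22.18
tcp_pos: [0.5372, 0.018, 0.0611]
orientation: [0.007, 0.994, -0.105, 0.005]
wrist_force: [9.7, 3.6, 5.9]
finger_gap: 0.0174
```

```bash
python3 -m creep '{"hand":[10,10,10,10,10],"delta_pos":[[-0.00027,0.00015,0.00005],[-0.00027,0.00015,0.00005],[-0.00027,0.00015,0.00005],[-0.00027,0.00015,0.00005],[-0.00027,0.00015,0.00005]],"turn":[0,0,0,0,0]}'
```

```text
clock: 22.6
tcp_pos: [0.5355, 0.0174, 0.0608]
orientation: [0.007, 0.994, -0.105, 0.005]
wrist_force: [7.4, 2.5, 6.2]
finger_gap: 0.0174
```

Pull force is dropping as the jaws pass over, and the press is climbing, so I'll ease the press while continuing.

```bash
python3 -m creep '{"hand":[10,10,10,10,10],"delta_pos":[[-0.0001,0.00006,-0.0005],[-0.0001,0.00006,-0.0004],[-0.0002,0.00011,0],[-0.0002,0.00011,0],[-0.0002,0.00011,-0.0001]],"turn":[0,0,0,0,0]}'
```

```text
clock: 23.02
tcp_pos: [0.5328, 0.0165, 0.061]
orientation: [0.008, 0.994, -0.106, 0.003]
wrist_force: [4.8, 0.9, 5.4]
finger_gap: 0.0173
```

```bash
python3 - <<'E'
from h import *
np.set_printoptions(precision=4,suppress=True)
S=[]
for i in range(1): c=cam('wrist','w15.png');S.append(env.get_state()); 
print(S[-1]['clock'],S[-1]['tcp_pos'],np.mean([x['wrist_force'] for x in S],0))
w=cv2.imread('pics/w15.png');cv2.imwrite('pics/w15c.png',cv2.resize(w[20:170,200:400],(800,600),interpolation=cv2.INTER_CUBIC))
E
```

```text
23.0667 [0.5327 0.0165 0.061 ] [ 4.0828 -0.1254  7.4794]
```

View pics/w15c.png

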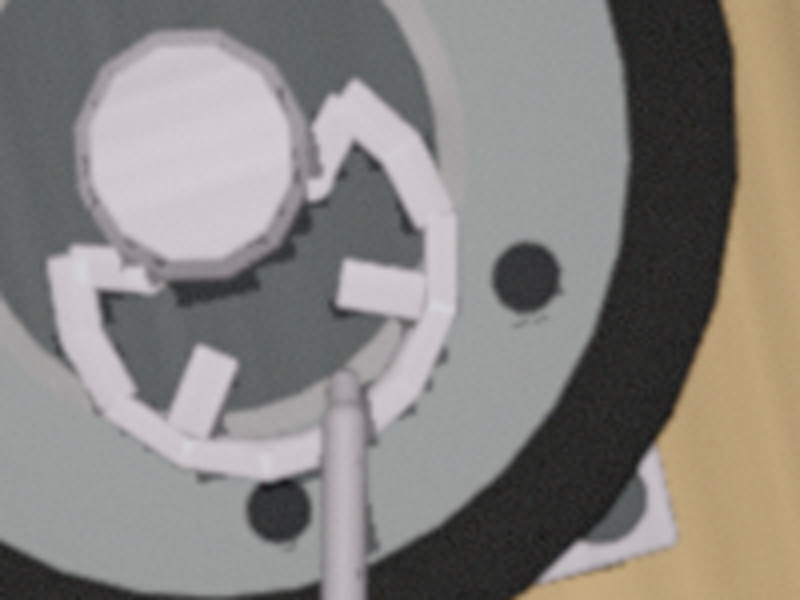

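The clip is about 9 mm off, with its jaws now on the near side of the axle. The press reading is too high, so I'll relieve it first.

```bash
python3 -m creep '{"hand":[10,10,10,10,10],"delta_pos":[[0,0,-0.0009],[0,0,-0.0005],[0,0,0],[-0.0002,0.00011,0],[-0.0002,0.00011,0]],"turn":[0,0,0,0,0]}'
```

```text
clock: 23.48
tcp_pos: [0.531, 0.0166, 0.0612]
orientation: [0.008, 0.994, -0.106, 0.002]
wrist_force: [4.7, 0.6, 6.2]
finger_gap: 0.0174
```

```bash
python3 -m creep '{"hand":[10,10,10,10,10],"delta_pos":[[0,0,-0.0008],[0,0,-0.0004],[0,0,0],[-0.0002,0.00011,0],[-0.0002,0.00011,0]],"turn":[0,0,0,0,0]}'
```

```text
clock: 23.9
tcp_pos: [0.5296, 0.0166, 0.0616]
orientation: [0.008, 0.994, -0.106, 0.001]
wrist_force: [4.3, 0.9, 5.5]
finger_gap: 0.0172
```

```bash
python3 -m creep '{"hand":[10,10,10,10,10],"delta_pos":[[-0.0001,0.00005,-0.0006],[-0.0002,0.0001,-0.0003],[-0.0003,0.00017,0],[-0.0003,0.00017,0],[-0.0003,0.00017,0]],"turn":[0,0,0,0,0]}'
```

```text
clock: 24.32
tcp_pos: [0.5279, 0.0164, 0.0619]
orientation: [0.008, 0.994, -0.106, -0.0]
wrist_force: [2.8, -0.2, 3.0]
finger_gap: 0.017
```

```bash
python3 -m creep '{"hand":[10,10,10,10,10],"delta_pos":[[-0.0004,0.0002,-0.0001],[-0.0004,0.0002,-0.0001],[-0.0004,0.0002,0],[-0.0004,0.0002,0],[-0.0004,0.0002,0]],"turn":[0,0,0,0,0]}'
```

```text
clock: 24.73
tcp_pos: [0.5261, 0.0159, 0.0621]
orientation: [0.008, 0.994, -0.106, -0.0]
wrist_force: [2.3, 0.5, 4.1]
finger_gap: 0.0171
```

```bash
python3 -m creep '{"hand":[10,10,10,10,10],"delta_pos":[[-0.0004,0.00022,-0.0002],[-0.0005,0.00028,-0.0001],[-0.0005,0.00028,0],[-0.0005,0.00028,0],[-0.0005,0.00028,0]],"turn":[0,0,0,0,0]}'
python3 - <<'E'
from h import *
np.set_printoptions(precision=4,suppress=True)
c=cam('wrist','w16.png');s=env.get_state();print(s['clock'],s['tcp_pos'],s['wrist_force'],s['joint_pos'][5])
w=cv2.imread('pics/w16.png');cv2.imwrite('pics/w16c.png',cv2.resize(w[0:180,180:420],(800,600),interpolation=cv2.INTER_CUBIC))
E
```

```text
clock: 25.15
tcp_pos: [0.5239, 0.0153, 0.0623]
orientation: [0.008, 0.994, -0.106, -0.0]
wrist_force: [2.1, -0.1, 2.4]
finger_gap: 0.0174
25.2 [0.5237 0.0153 0.0622] [ 2.0429 -0.152   3.0554] -3.0446019311199297
```

View pics/w16c.png

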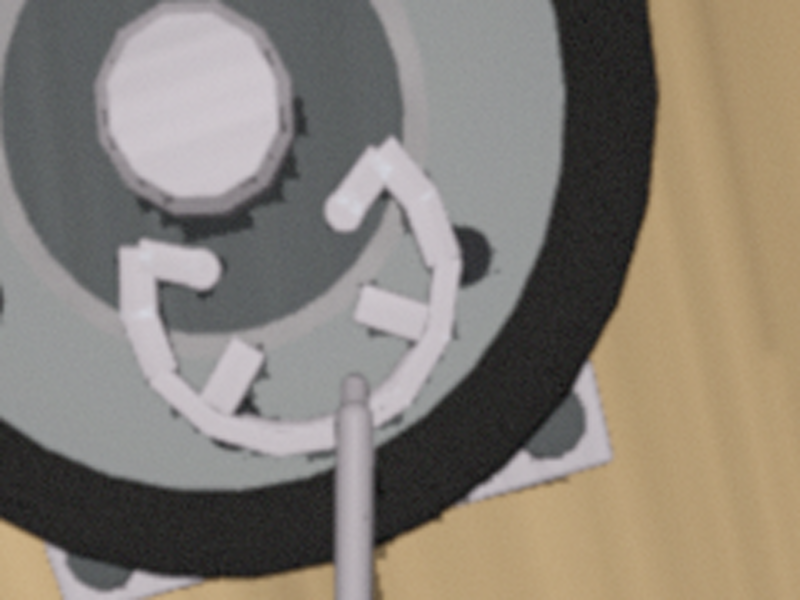

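The clip is free: the jaws at (345,210) and (200,270) are clear of the axle head. I'll draw it about 5 mm further.

```bash
python3 -m creep '{"hand":[10,10,10,10,10],"delta_pos":[[-0.0005,0.00028,0],[-0.0005,0.00028,0],[-0.0005,0.00028,0],[-0.0005,0.00028,0],[-0.0005,0.00028,0]],"turn":[0,0,0,0,0]}'
python3 -m creep '{"hand":[10,10,10,10,10],"delta_pos":[[-0.0005,0.00028,0],[-0.0005,0.00028,0],[-0.0005,0.00028,0],[-0.0005,0.00028,0],[0,0,0]],"turn":[0,0,0,0,0]}'
python3 - <<'E'
from h import *
np.set_printoptions(precision=4,suppress=True)
c=cam('wrist','w17.png');s=env.get_state();print(s['clock'],s['tcp_pos'],s['wrist_force'],s['joint_pos'][5])
w=cv2.imread('pics/w17.png');cv2.imwrite('pics/w17c.png',cv2.resize(w[0:180,180:420],(800,600),interpolation=cv2.INTER_CUBIC))
for n,z in (('clip_mid',.0795),('clip_bow',.0795),('axle',.0785)):
  for d in env.pinpoint('wrist',n)[:1]: print(n,round(d['score'],2),d['location'],pt(c,*d['location'],z))
E
```

```text
clock: 25.62
tcp_pos: [0.5219, 0.0146, 0.0623]
orientation: [0.008, 0.994, -0.106, -0.0]
wrist_force: [2.3, -0.4, 1.3]
finger_gap: 0.0174
clock: 26.03
tcp_pos: [0.52, 0.014, 0.0624]
orientation: [0.008, 0.994, -0.106, -0.0]
wrist_force: [0.8, -1.2, 2.6]
finger_gap: 0.0175
26.0833 [0.5199 0.014  0.0624] [ 0.5879 -0.2635  1.9567] -3.0477485468928363
clip_mid 0.33 [115.6, 285.7] [0.5836 0.001  0.0795]
clip_bow 0.78 [125.1, 279.1] [0.5807 0.0042 0.0795]
axle 0.65 [29.6, 231.4] [0.6163 0.0136 0.0785]
```

View pics/w17c.png

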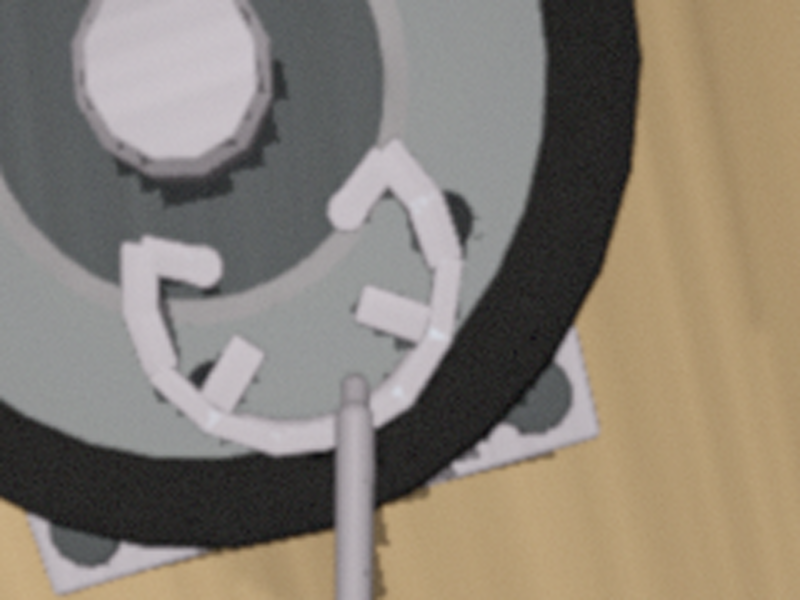

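The clip centre is now about 22 mm from the axle. I'll go another 3 mm for margin, then back the tip off the bow a little and lift straight up.

```bash
python3 -m creep '{"hand":[10,10,10,10,10],"delta_pos":[[-0.0005,0.00028,0],[-0.0006,0.00034,0],[-0.0006,0.00034,0],[-0.0006,0.00034,0],[-0.0006,0.00034,0]],"turn":[0,0,0,0,0]}'
python3 -m creep '{"hand":[10,10,10,10,10],"delta_pos":[[0,0,0],[0.0015,-0.0009,-0.0006],[0.0015,-0.0009,-0.0006],[0,0,0],[0,0,0]],"turn":[0,0,0,0,0]}'
python3 - <<'E'
from h import *
np.set_printoptions(precision=4,suppress=True)
c=cam('wrist','w18.png');s=env.get_state();print(s['clock'],s['tcp_pos'],s['wrist_force'],s['joint_pos'][5])
w=cv2.imread('pics/w18.png');cv2.imwrite('pics/w18c.png',cv2.resize(w[0:180,180:420],(800,600),interpolation=cv2.INTER_CUBIC))
E
```

```text
clock: 26.65
tcp_pos: [0.5178, 0.0133, 0.0625]
orientation: [0.008, 0.994, -0.105, 0.0]
wrist_force: [1.7, 0.8, 1.3]
finger_gap: 0.0174
clock: 27.07
tcp_pos: [0.52, 0.0144, 0.063]
orientation: [0.008, 0.994, -0.105, -0.0]
wrist_force: [-0.3, -0.7, -0.0]
finger_gap: 0.0176
27.1167 [0.5201 0.0144 0.0631] [-0.2804  0.1163 -1.6869] -3.047566545968132
```

View pics/w18c.png

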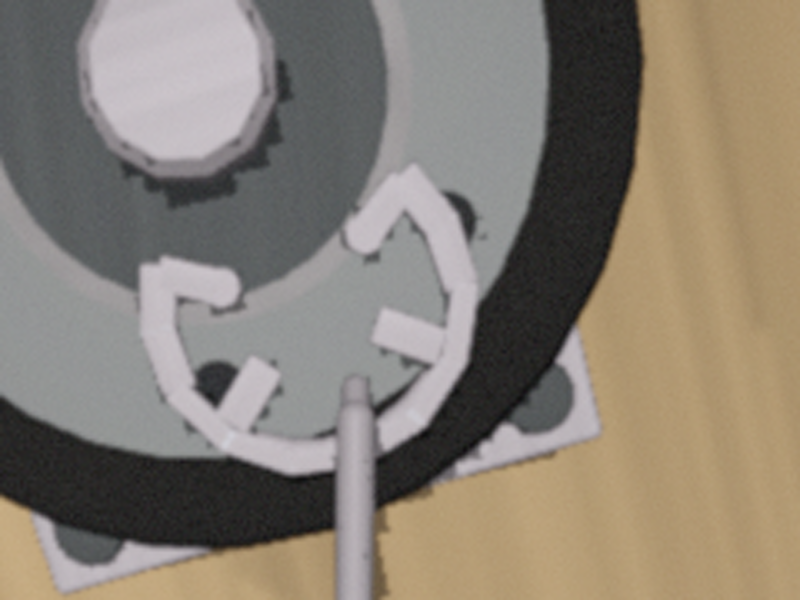

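The tip is clear of the bow and the clip lies flat on the wheel, well off the axle. Next I'll lift straight up and carry the pick back to the free bench spot it came from.

```bash
python3 -m creep '{"hand":[10,10,10,10,10],"delta_pos":[[0,0,-0.01],[0,0,-0.025],[0,0,-0.03],[0,0,-0.01],[-0.005,-0.018,0]],"turn":[0,0,0,0,0]}'
python3 -m creep '{"hand":[10,10,10,10,10],"delta_pos":[[-0.0103,-0.0349,0],[-0.0103,-0.0349,0],[-0.0103,-0.0349,0],[-0.0103,-0.0349,0],[-0.0103,-0.0349,0]],"turn":[0,0,0,0,0]}'
python3 -m creep '{"hand":[10,10,10,10,10],"delta_pos":[[-0.0103,-0.0349,0],[-0.0103,-0.0349,0],[-0.005,-0.017,0],[0,0,0],[0,0,0]],"turn":[0,0,0,0,0]}'
python3 - <<'E'
from h import *
np.set_printoptions(precision=4,suppress=True)
c=cam('wrist','w19.png');s=env.get_state();print(s['clock'],s['tcp_pos'],q2R(s['orientation']),s['wrist_force'])
c=cam('top');p=cv2.imread('pics/w19.png')
b=cv2.cvtColor(c['pixels'],cv2.COLOR_RGB2BGR);cv2.imwrite('pics/t19.png',cv2.resize(b[90:300,90:370],(800,600),interpolation=cv2.INTER_CUBIC))
E
```

```text
clock: 27.53
tcp_pos: [0.5222, 0.0283, 0.1261]
orientation: [0.008, 0.994, -0.107, 0.003]
wrist_force: [1.6, -0.7, -1.5]
finger_gap: 0.0173
clock: 27.95
tcp_pos: [0.5084, 0.1764, 0.1209]
orientation: [0.008, 0.994, -0.106, 0.0]
wrist_force: [-0.1, 0.4, -0.4]
finger_gap: 0.017
clock: 28.37
tcp_pos: [0.5029, 0.2476, 0.1195]
orientation: [0.008, 0.994, -0.105, -0.0]
wrist_force: [0.3, 0.5, -1.8]
finger_gap: 0.0173
28.4167 [0.503  0.2469 0.1196] [[ 0.9778 -0.2095 -0.0018]
 [-0.2095 -0.9777 -0.0163]
 [ 0.0017  0.0163 -0.9999]] [-0.136  -0.7845 -0.1655]
```

View pics/w19.png

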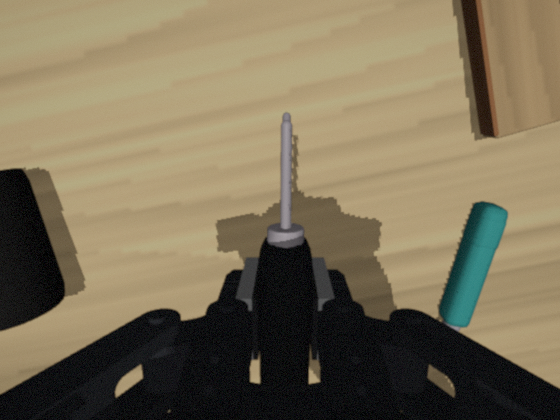

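View pics/t19.png

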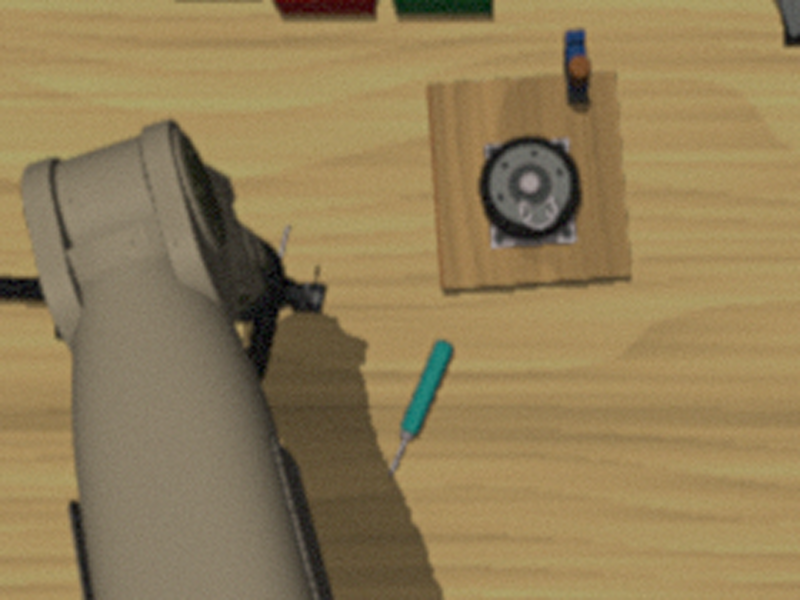

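The clip rests on the wheel (top crop (538,210)), and the bench under the pick is free between the turquoise one and the mallet. Now I'll lower it.

```bash
python3 -m creep '{"hand":[10,10,10,10,10],"delta_pos":[[0,0,0.03],[0,0,0.04],[0,0,0.04],[0,0,0.03],[0,0,0.014]],"turn":[0,0,0,0,0]}'
python3 -m creep '{"hand":[10,10,10,10,10],"delta_pos":[[0,0,0.004],[0,0,0.003],[0,0,0.002],[0,0,0.001],[0,0,0]],"turn":[0,0,0,0,0]}'
python3 -m creep '{"hand":[10,10,10,10,10],"delta_pos":[[0,0,0.001],[0,0,0],[0,0,0.0006],[0,0,0],[0,0,0]],"turn":[0,0,0,0,0]}'
```

```text
clock: 28.88
tcp_pos: [0.5009, 0.2428, -0.0067]
orientation: [0.009, 0.994, -0.107, -0.002]
wrist_force: [0.4, -1.0, -1.7]
finger_gap: 0.0174
clock: 29.3
tcp_pos: [0.5041, 0.2454, -0.0103]
orientation: [0.007, 0.994, -0.106, 0.001]
wrist_force: [-0.5, -0.6, -0.1]
finger_gap: 0.0174
clock: 29.72
tcp_pos: [0.5031, 0.2454, -0.0125]
orientation: [0.008, 0.994, -0.105, 0.0]
wrist_force: [0.9, -1.0, -1.5]
finger_gap: 0.0174
```

```bash
python3 -m creep '{"hand":[10,10,10,10,10],"delta_pos":[[0,0,0.0007],[0,0,0],[0,0,0.0004],[0,0,0],[0,0,0]],"turn":[0,0,0,0,0]}'
```

```text
clock: 30.13
tcp_pos: [0.503, 0.2452, -0.0135]
orientation: [0.008, 0.994, -0.106, 0.0]
wrist_force: [0.1, -1.0, -0.6]
finger_gap: 0.0176
```

```bash
python3 -m creep '{"hand":[10,10,10,10,10],"delta_pos":[[0,0,0.0004],[0,0,0],[0,0,0],[0,0,0],[0,0,0]],"turn":[0,0,0,0,0]}'
```

```text
clock: 30.55
tcp_pos: [0.503, 0.2453, -0.0135]
orientation: [0.008, 0.994, -0.106, 0.0]
wrist_force: [-2.8, -0.1, 5.3]
finger_gap: 0.0173
```

It's on the bench. Release and retreat upward.

```bash
python3 -m creep '{"hand":[22,30,45,45,45],"delta_pos":[[0,0,0],[0,0,0],[0,0,0],[0,0,0],[0,0,0]],"turn":[0,0,0,0,0]}' 40
python3 -m creep '{"hand":[45,45,45,45,45],"delta_pos":[[0,0,-0.01],[0,0,-0.03],[0,0,-0.04],[0,0,-0.04],[0,0,-0.04]],"turn":[0,0,0,0,0]}'
python3 -m creep '{"hand":[60,60,60,60,60],"delta_pos":[[-0.03,0,-0.02],[-0.03,0,0],[-0.03,0,0],[0,0,0],[0,0,0]],"turn":[0,0,0,0,0]}'
python3 - <<'E'
from h import *
np.set_printoptions(precision=4,suppress=True)
c=cam('wrist','w20.png');s=env.get_state();print(s['clock'],s['tcp_pos'],s['wrist_force'])
c=cam('scene','s20.png');b=cv2.imread('pics/s20.png')
cv2.imwrite('pics/s20c.png',cv2.resize(b[190:340,215:415],(800,600),interpolation=cv2.INTER_CUBIC))
E
```

```text
clock: 30.97
tcp_pos: [0.5031, 0.2452, -0.014]
orientation: [0.008, 0.994, -0.106, 0.0]
wrist_force: [0.4, -0.3, 0.4]
finger_gap: 0.0452
clock: 31.38
tcp_pos: [0.5028, 0.2471, 0.1159]
orientation: [0.008, 0.994, -0.106, -0.0]
wrist_force: [0.6, 1.0, -0.8]
finger_gap: 0.0448
clock: 31.8
tcp_pos: [0.432, 0.2629, 0.1309]
orientation: [0.008, 0.994, -0.105, 0.001]
wrist_force: [0.1, -0.3, 0.1]
finger_gap: 0.0597
31.85 [0.4331 0.2628 0.1308] [ 0.2755 -0.7189 -0.0212]
```

View pics/w20.png

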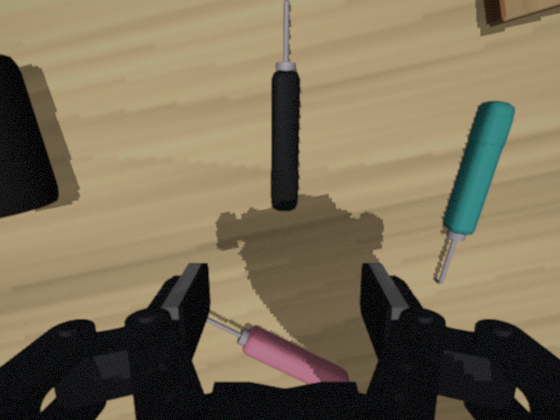

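View pics/s20c.png

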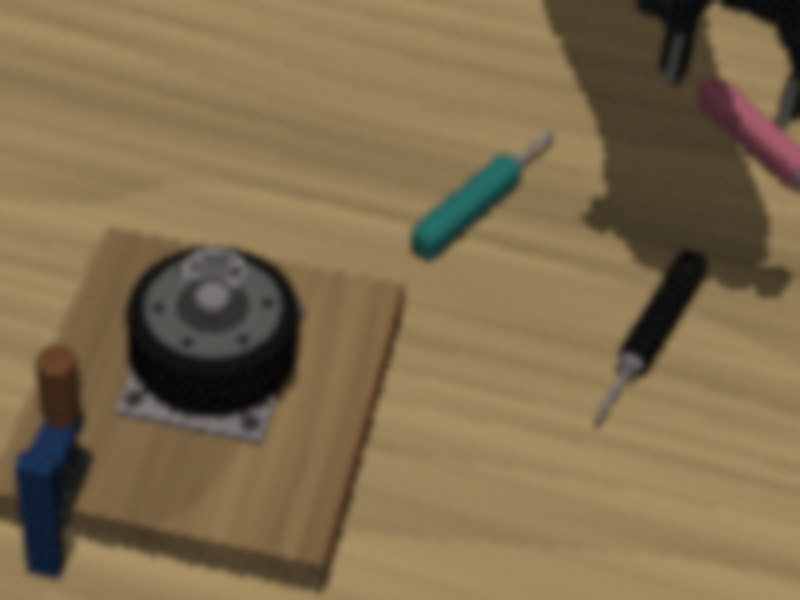

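The pick lies flat on the bench at (140,286) in the wrist view. The clip lies on the wheel behind the axle (scene crop (212,265)), the robot touches nothing, and the pink and turquoise picks haven't moved. I'm handing in.

```bash
python3 - <<'E'
from h import *
print(env.hand_in(), env.get_state()['clock'])
E
```

```text
the job is handed in; nothing more can be done
the job is handed in; nothing more can be done
```

The clip is off the axle and lying flat on the wheel, and the pick is back flat on the bench, clear of the wheel and panel. I handed in at about 32 s and no verdict was reported.

- **Clip:** I set the tip in the window and drew the clip level at about 3–5 mm/s, peaking at about 12 N. Its centre ended about 25 mm from the axle, worked out from the tip's position. The last pictures show it lying on the wheel.
- **Pick:** I laid it where it came from. The turquoise and pink look-alikes haven't moved. I didn't go near the chisel, screwdriver or mallet, but I didn't re-check the first two in a picture.

Three things failed or disagreed:
- **Press on the wheel:** it was uneven. It faded to about zero once early in the pull. As the clip let go it rose, and one noisy reading came to about 8.4 N, against the 8 N marking limit. I eased off at once, but a brief mark on the wheel can't be ruled out.
- **First grasp:** the fingers closed in the air above the handle. The fingertips measured about 24 mm behind the reported TCP, not the stated 11 mm ahead of it. I regrasped lower, and the gripper read about 17 mm on the 20 mm handle.
- **Joint 6:** it was driven to -3.1405 rad, right at the end of its range, while carrying the pick. I turned it back before prying.

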